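# Spray-coat a batch of target plates in the bench spray cabinet

### The arm

A 7-joint arm with a two-finger parallel gripper is mounted at the origin on a cart in front of the work surface, level with it; the furniture and walls round the work are solid. World frame = base frame: x ahead of the robot, y to its left, z up, the work surface at z = 0. Lengths are in m, angles in rad, forces in N, time in s.
With the tool pointing down it reaches from about 0.4 to 0.85 m from the base axis. Payload 10.4 kg.
Tool frame: the origin (TCP) lies midway between the tips of the shut fingers; the grasp point (between the pads) lies 19 mm behind it; z points along the fingers, y is the direction in which the jaws open and shut (so a half turn about z gives the same grasp; the last joint's range is limited). The gripper opens to 87 mm and grips with 3 to 60 N. Pads are 19 mm wide; open, the fingers measure 117 mm over their backs; the gripper's body (75 mm by 190 mm) begins 51 mm behind the grasp point.
Start: joints at [-1.222, 0.332, -0.065, 1.46, 0.022, 1.35, -0.088], TCP at [0.227, 0.582, 0.201] pointing down, gripper open.
Joint ranges: [-2.6, 2.6], [-0.5, 2.12], [-1.47, 1.34], [0.16, 2.42], [-1.27, 4.41], [0.06, 2.06], [-2.6, 2.6]. Speed limits (rad/s): [2.22, 2.22, 2.79, 2.79, 3.14, 3.14, 3.14].

### API

Orientations are given as a unit quaternion [x, y, z, w].
In Python, from rig import robot, vision gives the robot as it stands.
- The arm moves only by the shell command python3 -m creep 'ROWS' [OPENING]. ROWS is a JSON object of lists of equal length, an entry for each row: "travel": the shift along the tool's x, y, z in cm, a list of three; "turn": the turn about the tool's z in degrees. A call has 1 to 12 rows; each row is the pose to reach, as a shift and turn from the pose commanded when the call began, along the tool's axes at that moment; what a row does not reach only later rows make up. A row lasts 1/8 s, in which the tool goes at most 62.5 mm and 10.7 degrees, less where a joint would pass 70% of its speed; a pose out of reach is approached as far as the arm can. A call with a gripper value outside its range is refused whole. OPENING is the finger opening in cm, from 0 to 8.7, set as the call begins (- or left out, the last holds). The fingers move at their own pace and stop on an object; the grip force is fixed at half the most. Time passes only in rows, so rows that repeat a pose let the fingers close. It gives the time, the measured TCP pose, the force and the opening at its end, in the units of the state.
- robot.get_obs(): the state, without advancing time (a new reading comes with each control period).
- vision.read_camera(name): name is "side" or "top" or "wrist"; returns a dict with "pixels" (480x640x3 uint8, blue, green, red), "fx", "fy", "cx", "cy" (pixels), "extrinsics" (4x4, takes a point from world to camera coordinates). Camera axes: x right, y down, z forward; pixel columns grow to the right and rows downward; lengths in m; the calibration is good to about 2 mm. A picture is of the moment at which its call begins. There is no depth.
- robot.job_done(): hands the job in, once; it reports no verdict.
The state is a dict: "time": time; "joint_positions": joint angles; "joint_vel": joint speeds; "joint_torque": joint torques, N m; "position": TCP position; "eef_rot": TCP orientation; "wrist_force": force on the tool from outside, world axes, zero at the start; "moment": the same for the moment, N m; "gripper_width": opening from 0.0 (shut) to 1.0 (fully open).
Only numpy, scipy, OpenCV 4.12 (cv2) and the standard library are available. Lean on these libraries where they do the work, as an engineer would, in place of code of your own. Each camera call takes 0.05 s, during which the arm holds its last target.

### The job

Slide the spray cabinet's window open, move the finished plates that are still on its sloping stage into the shallow instrument tray, flat on its floor, and lay every fresh target plate from the bench side by side on the stage, flat on the slope, lengthwise up it, with a short edge resting against the ledge. Then slide the window fully shut, press the spray head of the side-mounted bottle all the way down and let it spring back up, and leave the window shut over the plates. Never press the spray head while the window is open, and do not knock over or shift the small brown bottle behind the tray.

Things in the scene. Friction and masses are not known exactly. Their poses are not given: they have to be found in the camera images.
- cabinet: spray cabinet, fixed, wedge-shaped: 302 mm wide over its tracks, 262 deep, top sloping up at 20 degrees from 62 mm high at the front to 157 at the rear; track edges stand 15 mm above it. Origin: middle of the front face's foot; x level to the rear, y to its left, z up. Spray chamber inside: x 8 to 128, y -140 to 140 mm; closed housing behind. The bottle's shelf stands out on the left to y = 214 mm
- stage: sloping stage in the chamber, part of the cabinet: smooth grey perforated board, 98 mm up the slope, 276 wide, rising to the rear at 30 degrees. Origin on its surface at the ledge's foot, midway across (22 mm behind and 24 above the cabinet's origin); x up the slope, y to the left, z square out of the surface. A seated plate's centre is at x = 40, z = 5 mm; three fit side by side at y = -80, 0, 80
- window (a joint): sliding window over the chamber, m up its tracks: 0 fully shut, 0.13 fully open, with stops. It slides rearwards and up at 20 degrees, takes about 2 to 4 N and stays where it is left. Clear pane, 142 mm up the slope, its upper side 9 to 11 mm above the cabinet's sloping top. Fully open it leaves the whole stage free from above
- window_handle (a point): middle of the window's bow handle: a round steel bar 10 mm thick and 100 mm long, along the cabinet's y, 30 mm above the pane's top (25 mm free below the bar), near the window's front edge; moves with the window. Can be pinched from above with the fingers closing front to rear
- spray (a joint): spray head of the amber bottle held on the cabinet's left side, m pressed down: 0 up (at rest), 0.008 fully down. Sprung: about 2.4 N to start, 7.2 N fully down
- spray_top (a point): middle of the flat top of the spray head, a white upright cylinder 23 mm across; 142 mm above the bench when up. Press it straight down from above
- plate_1: fresh target plate (sample carrier of a mass spectrometer): bare aluminium slab 80 x 48 x 10 mm, a grid of small dark spots on its upper face, 0.08 to 0.15 kg; origin at the slab's centre, x along the 80 mm, y along the 48 mm, z out of the spotted face. Lies flat on the open bench to the right of the cabinet at the start; may be absent
- plate_2: fresh target plate (sample carrier of a mass spectrometer): bare aluminium slab 80 x 48 x 10 mm, a grid of small dark spots on its upper face, 0.08 to 0.15 kg; origin at the slab's centre, x along the 80 mm, y along the 48 mm, z out of the spotted face. Lies flat on the open bench to the right of the cabinet at the start; may be absent
- plate_3: fresh target plate (sample carrier of a mass spectrometer): bare aluminium slab 80 x 48 x 10 mm, a grid of small dark spots on its upper face, 0.08 to 0.15 kg; origin at the slab's centre, x along the 80 mm, y along the 48 mm, z out of the spotted face. Lies flat on the open bench to the right of the cabinet at the start; may be absent
- tray: shallow open instrument tray, loose, 130 x 190 mm outside, walls 31 mm high and 3 mm thick, floor 3 mm; origin at the centre of its underside, x along the 130 mm side, y along the 190 mm side; stands on the bench to the left of the cabinet
- bottle_small: bystander: small brown screw-cap bottle, 40 mm across and 75 mm high, loose, standing behind the tray; origin at the centre of its underside, z up
- ledge (a point): middle of the upper rim of the stage's ledge: a straight lip across the stage's lower (front) end, 12 mm high off the surface, 5 mm thick, its inner face through this point. The stage is slippery: a plate let go on it slides down until it rests on the ledge
- done_1: finished target plate of the last run: an aluminium slab like the fresh ones, 80 x 48 x 10 mm, with a pale coating over its spots; origin at its centre, x along the 80 mm, y along the 48 mm, z out of the coated face. At the start it lies on the cabinet's stage against the ledge, lengthwise up the slope; may be absent
- done_2: finished target plate of the last run: an aluminium slab like the fresh ones, 80 x 48 x 10 mm, with a pale coating over its spots; origin at its centre, x along the 80 mm, y along the 48 mm, z out of the coated face. At the start it lies on the cabinet's stage against the ledge, lengthwise up the slope; may be absent
Mind the look-alikes: they are no part of the job. What is shaped like the plate_3 but orange or turquoise is not meant.

How it is judged:
By the outcome, as a careful person would: the job done as asked, in the order asked, and still so for the second after the job is handed in, with the robot touching nothing.
Of done_1, done_2 only 1 to 2 are there at a start; the rules pass over those that are not, and their reading is None.
Of plate_1, plate_2, plate_3 only 2 to 3 are there at a start; the rules pass over those that are not, and their reading is None.
At some moment in a run one of plate_1, plate_2, plate_3, tray may be knocked a few centimetres aside while the robot is not near it.
Once in a run the grip may slacken for a moment while it holds something.
It also fails if it takes over 210 s, if anything falls off the work surface, if the arm or the gripper's body presses on something with over 40 N, if the wrist force passes 120 N, or if a joint passes its speed limit or range.

## Working session

There is one attempt and no reset: what is moved stays moved. The work goes in short steps, Python scripts to look and compute and a shell command to move; the robot and the scene stay as the last step left them, time stands still between calls to the robot, and variables do not carry over. Pictures are saved under pics/ and viewed, and the job is handed in when it is done.

```bash
mkdir -p pics; ls
cat > h.py <<'E'
import numpy as np,cv2
from rig import robot,vision
def cam(n):
    return vision.read_camera(n)
def snap(n,f):
    c=vision.read_camera(n); cv2.imwrite('pics/'+f+'.png',c['pixels']); np.savez('pics/'+f+'.npz',K=np.array([c['fx'],c['fy'],c['cx'],c['cy']]),E=np.array(c['extrinsics'])); return c
def load(f):
    d=np.load('pics/'+f+'.npz'); return dict(fx=d['K'][0],fy=d['K'][1],cx=d['K'][2],cy=d['K'][3],extrinsics=d['E'],pixels=cv2.imread('pics/'+f+'.png'))
def ray(c,u,v):
    E=np.array(c['extrinsics']);R=E[:3,:3];t=E[:3,3]
    d=R.T@np.array([(u-c['cx'])/c['fx'],(v-c['cy'])/c['fy'],1.]);return -R.T@t,d/np.linalg.norm(d)
def onz(c,u,v,z):
    o,d=ray(c,u,v);return o+d*(z-o[2])/d[2]
def onplane(c,u,v,p,n):
    o,d=ray(c,u,v);return o+d*(np.dot(np.array(p)-o,n)/np.dot(d,n))
def proj(c,p):
    E=np.array(c['extrinsics']);q=E[:3,:3]@np.array(p)+E[:3,3];return np.array([c['fx']*q[0]/q[2]+c['cx'],c['fy']*q[1]/q[2]+c['cy']])
E
python3 - <<'E'
from h import *
for n in ['side','top','wrist']:
    c=snap(n,n+'0'); print(n,c['fx'],c['cx'],np.round(np.linalg.inv(c['extrinsics']),3).tolist())
print(robot.get_obs())
E
```

```text
pics
side 502.9952494050976 323.47231606304723 [[0.285, -0.851, 0.44, -0.027], [-0.958, -0.247, 0.144, -0.247], [-0.014, -0.463, -0.886, 1.304], [0.0, 0.0, 0.0, 1.0]]
top 566.3624446003527 319.2785706366374 [[0.021, -0.985, 0.169, 0.366], [-1.0, -0.02, 0.012, -0.039], [-0.009, -0.169, -0.985, 1.373], [0.0, 0.0, 0.0, 1.0]]
wrist 380.47944171804653 314.7212134354656 [[0.364, 0.898, 0.246, 0.16], [0.931, -0.351, -0.099, 0.609], [-0.002, 0.265, -0.964, 0.384], [0.0, 0.0, 0.0, 1.0]]
{'time': 0.15, 'joint_positions': array([-1.22162482,  0.3327237 , -0.06468446,  1.4607056 ,  0.02159457,
        1.34991637, -0.08847646]), 'joint_vel': array([ 0.00059121, -0.00111669,  0.00026988, -0.00218679,  0.00051239,
        0.00051242,  0.00168318]), 'joint_torque': array([ 2.94395768e-04, -6.23632050e+01,  2.43938004e-02, -3.90146363e+01,
       -6.12909766e-02,  3.72905075e-02,  1.06133468e-04]), 'position': array([0.22693904, 0.58201773, 0.20035899]), 'eef_rot': array([ 1.84805446e-01,  9.82774983e-01, -5.23587608e-04, -7.58472262e-05]), 'wrist_force': array([-0.21231431, -0.34097379,  0.07201626]), 'moment': array([-0.00857757, -0.06098532,  0.06428565]), 'gripper_width': 0.9952105552466839}
```

View pics/side0.png

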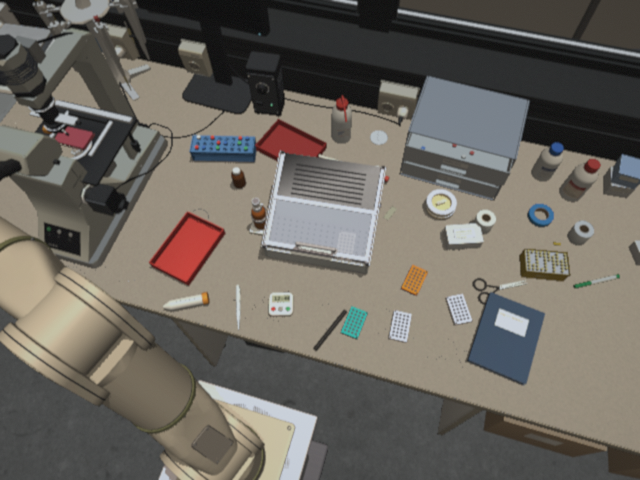

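View pics/top0.png

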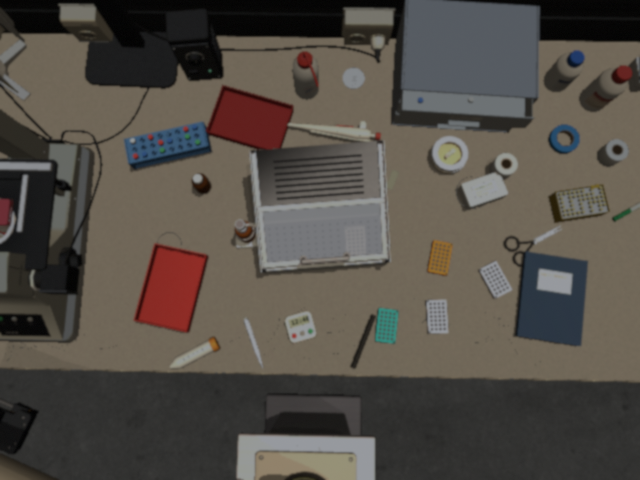

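View pics/wrist0.png

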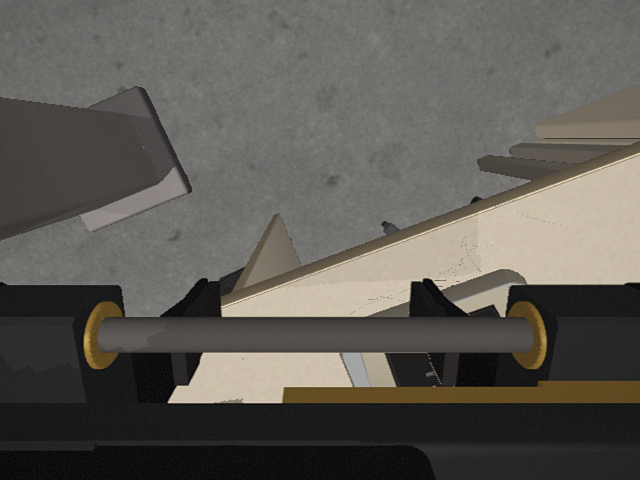

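Run:
```python
from h import *
t=load('top0')['pixels'];s=load('side0')['pixels']
a=cv2.resize(t[130:280,225:400],None,fx=4,fy=4,interpolation=2);cv2.imwrite('pics/a.png',a)
b=cv2.resize(s[145:275,230:400],None,fx=4.5,fy=4.5,interpolation=2);cv2.imwrite('pics/b.png',b)
b=cv2.resize(t[225:375,350:530],None,fx=4,fy=4,interpolation=2);cv2.imwrite('pics/c.png',b)
```

```text
(no output)
```

View pics/a.png

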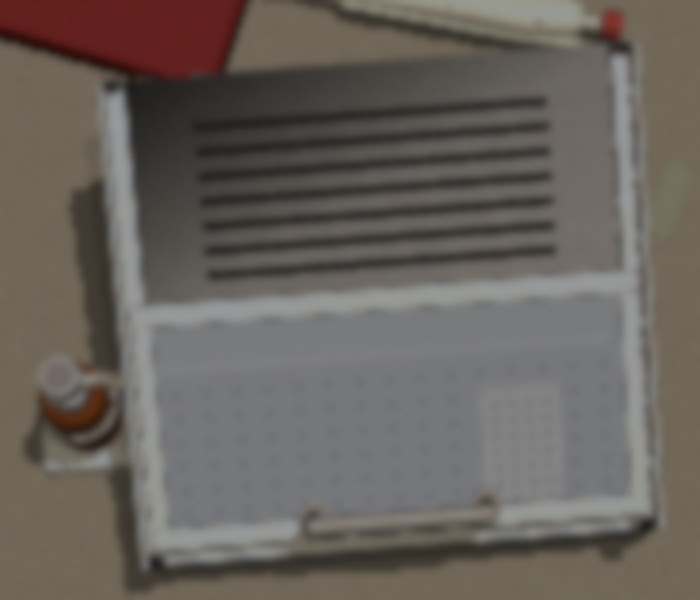

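View pics/b.png

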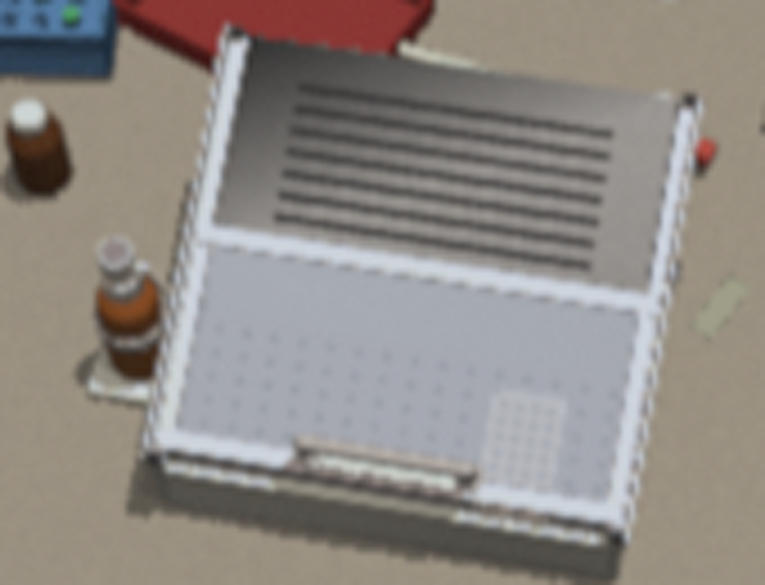

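View pics/c.png

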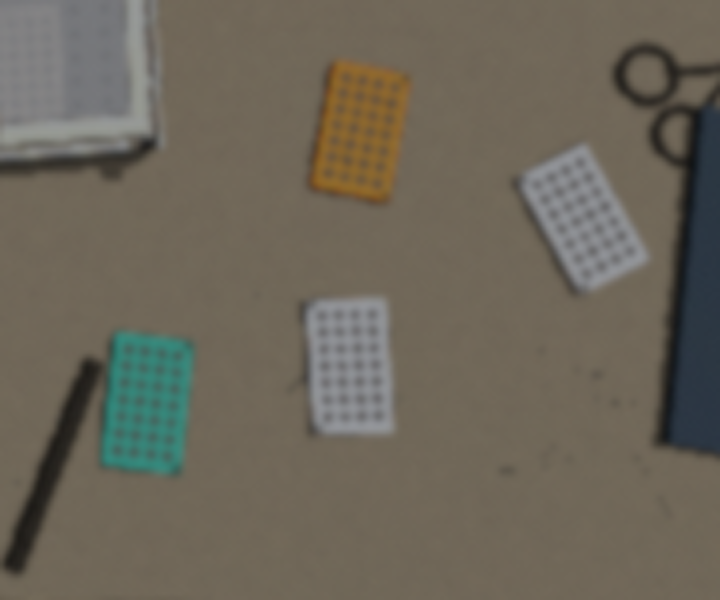

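Run:
```python
from h import *
t=load('top0');s=load('side0')
T=lambda u,v:(225+u/4,130+v/4)
S=lambda u,v:(230+u/4.5,145+v/4.5)
def P(n,c,p,z): 
    r=onz(c,*p,z); print(n,np.round(r,4)); return r[:2]
tfl=P('t fl',t,T(148,568),.076);tfr=P('t fr',t,T(657,528),.076)
trl=P('t rl',t,T(105,87),.171);trr=P('t rr',t,T(632,45),.171)
sfl=P('s fl',s,S(148,458),.076);sfr=P('s fr',s,S(625,535),.076)
srl=P('s rl',s,S(235,35),.171);srr=P('s rr',s,S(692,100),.171)
for fl,fr,rl,rr in[(tfl,tfr,trl,trr),(sfl,sfr,srl,srr)]:
    print('w',np.linalg.norm(fl-fr),np.linalg.norm(rl-rr),'d',np.linalg.norm(fl-rl),np.linalg.norm(fr-rr))
    d=(rl+rr-fl-fr)/2; w=(fl+rl-fr-rr)/2
    print('yaw',np.degrees(np.arctan2(d[1],d[0])),np.degrees(np.arctan2(-w[0],w[1])),'ctr',(fl+fr+rl+rr)/4,'frontmid',(fl+fr)/2)
# spray
P('spray t',t,T(60,372),.142);P('spray s',s,S(117,248),.142)
# handle ends (z of bar guess .062+..)
h=.062+.04
for n,c,p in[('tl',t,T(310,525)),('tr',t,T(487,510)),('sl',s,S(303,447)),('sr',s,S(475,474))]: P(n,c,p,h)
```

```text
t fl [0.5199 0.1085 0.076 ]
t fr [ 0.5491 -0.1846  0.076 ]
t rl [0.7763 0.1319 0.171 ]
t rr [ 0.806  -0.1599  0.171 ]
s fl [0.5201 0.1062 0.076 ]
s fr [ 0.5509 -0.1853  0.076 ]
s rl [0.7713 0.1267 0.171 ]
s rr [ 0.8014 -0.1576  0.171 ]
w 0.29449807534937045 0.29330066764911145 d 0.2574480262443091 0.25806773419760826
yaw 5.3556062063569865 5.747211376589432 ctr [ 0.66283697 -0.0260126 ] frontmid [ 0.53452099 -0.03804173]
w 0.293102412911354 0.28595992075722915 d 0.25206479077107513 0.2520356955914377
yaw 5.496315507065221 6.047256779439347 ctr [ 0.66094203 -0.02750592] frontmid [ 0.53550892 -0.03957561]
spray t [0.6206 0.1541 0.142 ]
spray s [0.62   0.1536 0.142 ]
tl [0.5432 0.0147 0.102 ]
tr [ 0.5538 -0.0854  0.102 ]
sl [0.5413 0.0121 0.102 ]
sr [ 0.5526 -0.0915  0.102 ]
```

```bash
cat >> h.py <<'E'
YAW=np.radians(5.7);O=np.array([.532,-.0395,0.])
def cab(p):  # cabinet->world
    c,s=np.cos(YAW),np.sin(YAW);return O+np.array([c*p[0]-s*p[1],s*p[0]+c*p[1],p[2]])
def icab(p):
    c,s=np.cos(YAW),np.sin(YAW);q=np.array(p)-O;return np.array([c*q[0]+s*q[1],-s*q[0]+c*q[1],q[2]])
def stage(p):
    c,s=np.cos(np.pi/6),np.sin(np.pi/6);return cab([.022+c*p[0]-s*p[2],p[1],.024+s*p[0]+c*p[2]])
def tri(c1,p1,c2,p2):
    o1,d1=ray(c1,*p1);o2,d2=ray(c2,*p2)
    A=np.stack([d1,-d2],1);k=np.linalg.lstsq(A,o2-o1,rcond=None)[0]
    a,b=o1+k[0]*d1,o2+k[1]*d2;return (a+b)/2,np.linalg.norm(a-b)
from scipy.spatial.transform import Rotation as Rn
def go(p=None,jaw=None):
    """jaw = world yaw (deg) of jaw axis wanted (mod 180)"""
    o=robot.get_obs();R=Rn.from_quat(o['eef_rot']).as_matrix()
    cur=np.degrees(np.arctan2(R[1,1],R[0,1]))
    print('t %.2f pos'%o['time'],np.round(o['position'],4),'jawyaw %.1f'%cur,'j7 %.2f'%o['joint_positions'][6],'F',np.round(o['wrist_force'],1),'w %.3f'%(o['gripper_width']*.087))
    if p is not None: print('travel cm',np.round(R.T@(np.array(p)-o['position'])*100,2))
    if jaw is not None: print('turn',round(-((jaw-cur+90)%180-90),1))
def blobs(m,c,z,amin=60):
    n,l,st,ce=cv2.connectedComponentsWithStats(m.astype(np.uint8))
    for i in range(1,n):
        if st[i,4]<amin: continue
        cn=cv2.findContours((l==i).astype(np.uint8),0,2)[0];cn=max(cn,key=cv2.contourArea)
        r=cv2.minAreaRect(cn);bp=cv2.boxPoints(r);w=np.array([onz(c,*q,z)[:2] for q in bp])
        e=[w[1]-w[0],w[2]-w[1]];L=[np.linalg.norm(x) for x in e];k=int(np.argmax(L))
        print('px',np.round(r[0],1),'area',st[i,4],'ctr',np.round(w.mean(0),4),'sz',np.round(sorted(L),3),'longyaw %.1f'%(np.degrees(np.arctan2(e[k][1],e[k][0]))%180))
E
python3 - <<'E'
from h import *
t=load('top0');s=load('side0')
T=lambda u,v:(225+u/4,130+v/4)
S=lambda u,v:(230+u/4.5,145+v/4.5)
for n,a,b in[('hl',(310,525),(303,447)),('hr',(487,510),(475,474)),('hm',(399,517),(390,458)),('spray',(60,372),(117,248))]:
    p,e=tri(t,T(*a),s,S(*b));print(n,p.round(4),e.round(4),icab(p).round(4))
print('bottle',tri(t,(201,178),s,(237,171)))
for c in(t,s):
    g=c['pixels'].astype(int);mx=g.max(2);mn=g.min(2)
    m=(mx-mn<30)&(mn>125)if c is t else (mx-mn<30)&(mn>165)
    m=cv2.morphologyEx(m.astype(np.uint8),cv2.MORPH_CLOSE,np.ones((5,5)))
    if c is t: m[:, :400]=0; m[:240]=0
    else: m[:,:380]=0;m[:285]=0
    print('plates');blobs(m,c,.01)
    b,gg,r=g[...,0],g[...,1],g[...,2];m=(r>110)&(r>2.2*gg)&(r>2.2*b)
    m=cv2.morphologyEx(m.astype(np.uint8),cv2.MORPH_CLOSE,np.ones((5,5)))
    print('tray');blobs(m,c,.031,500)
E
```

```text
hl [0.5446 0.0144 0.0943] 0.0014 [0.0179 0.0523 0.0943]
hr [ 0.5565 -0.088   0.0914] 0.0049 [ 0.0195 -0.0507  0.0914]
hm [ 0.5505 -0.0374  0.0964] 0.0038 [0.0186 0.0003 0.0964]
spray [0.621  0.1543 0.1401] 0.0002 [0.1078 0.184  0.1401]
bottle (array([0.7417257 , 0.26581703, 0.07076696]), np.float64(0.005529949356124556))
plates
px [495.7 279.2] area 618 ctr [ 0.522 -0.448] sz [0.047 0.08 ] longyaw 27.6
px [554.5 281.1] area 645 ctr [ 0.5202 -0.589 ] sz [0.048 0.08 ] longyaw 82.2
px [437. 316.] area 638 ctr [ 0.4309 -0.3058] sz [0.048 0.076] longyaw 179.0
tray
px [171.5 289. ] area 3679 ctr [0.4812 0.3272] sz [0.119 0.182] longyaw 169.7
plates
px [459.1 308.6] area 489 ctr [ 0.5212 -0.448 ] sz [0.048 0.084] longyaw 26.9
px [511.6 322.3] area 523 ctr [ 0.5217 -0.588 ] sz [0.049 0.082] longyaw 81.9
px [400.3 325.5] area 509 ctr [ 0.4306 -0.3064] sz [0.048 0.081] longyaw 2.3
tray
px [290.8 146.9] area 1075 ctr [0.9005 0.1556] sz [0.11  0.194] longyaw 74.1
px [186.  246.2] area 2554 ctr [0.484  0.3309] sz [0.138 0.206] longyaw 170.9
```

Run:
```python
from h import *
t=load('top0')['pixels'];s=load('side0')['pixels']
a=cv2.resize(t[250:350,510:600],None,fx=5,fy=5,interpolation=2)
b=cv2.resize(s[285:385,465:555],None,fx=5,fy=5,interpolation=2);cv2.imwrite('pics/d.png',np.hstack([a,b])[:,:800])
h=stage
print('window target',cab([.0186,0,.15]));go(cab([.0186,0,.16]),5.7)
```

```text
window target [ 0.55050803 -0.03765265  0.15      ]
t 0.15 pos [0.2269 0.582  0.2004] jawyaw 68.7 j7 -0.09 F [-0.2 -0.3  0.1] w 0.087
travel cm [-52.66 -45.98   4.09]
turn 63.0
```

View pics/d.png

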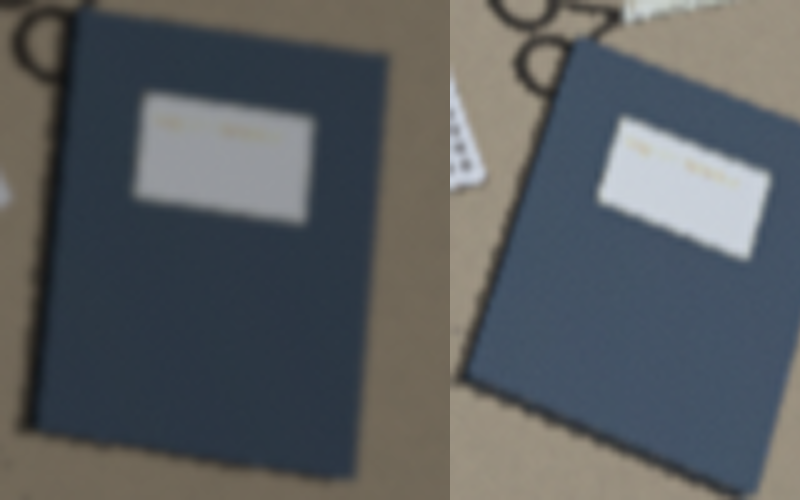

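```bash
python3 -m creep '{"travel":[[-20,-17,0],[-40,-34,0],[-52.7,-46,0],[-52.7,-46,0],[-52.7,-46,0],[-52.7,-46,0],[-52.7,-46,0],[-52.7,-46,0],[-52.7,-46,0],[-52.7,-46,0],[-52.7,-46,0],[-52.7,-46,0]],"turn":[10,20,30,40,50,60,63,63,63,63,63,63]}' 5
python3 - <<'E'
from h import *
go(cab([.0186,0,.16]),5.7);snap('wrist','w1')
E
```

```text
time: 1.65
position: [0.5515, -0.0425, 0.2008]
eef_rot: [0.673, 0.739, -0.001, 0.001]
wrist_force: [-0.5, 0.7, 0.4]
gripper_width: 0.577
t 1.65 pos [ 0.5515 -0.0425  0.2008] jawyaw 5.3 j7 0.18 F [-0.5  0.7  0.4] w 0.050
travel cm [ 0.5  -0.06  4.08]
turn -0.4
```

View pics/w1.png

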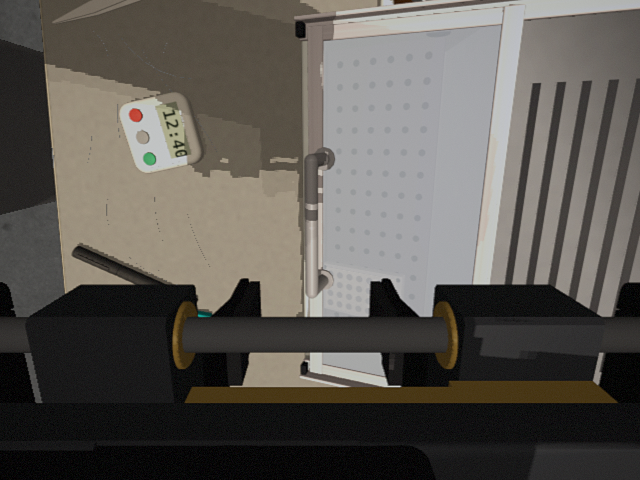

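Run:
```python
from h import *
t=load('top0');s=load('side0');w=load('w1')
T=lambda u,v:(225+u/4,130+v/4)
S=lambda u,v:(230+u/4.5,145+v/4.5)
for n,a,b,q in[('hl',(310,522),(303,447),(311,158)),('hr',(487,508),(475,474),(312,292))]:
    for c,f,p in((t,T,a),(s,S,b)):
        r,e=tri(c,f(*p),w,q);print(n,r.round(4),e.round(4),icab(r).round(4))
for x,z in((.0186,.095),(.0186,.111),(.012,.108)):
  for y in(-.045,.045): print(x,z,proj(w,cab([x,y,z])),proj(t,cab([x,y,z])),proj(s,cab([x,y,z])))
```

```text
hl [0.5444 0.0149 0.1041] 0.0006 [0.0178 0.0528 0.1041]
hl [0.5445 0.0141 0.0946] 0.0011 [0.0178 0.0521 0.0946]
hr [ 0.5538 -0.0852  0.1118] 0.0007 [ 0.0172 -0.0476  0.1118]
hr [ 0.5545 -0.091   0.098 ] 0.0001 [ 0.0173 -0.0535  0.098 ]
0.0186 0.095 [313.47808953 280.74780486] [345.32249801 257.40669716] [332.51782983 249.88641729]
0.0186 0.095 [312.48856332 168.39100491] [305.95255722 260.50762795] [299.7671017  244.47016235]
0.0186 0.111 [313.41480943 288.29442507] [345.58108141 256.37106   ] [332.5322197  247.19250042]
0.0186 0.111 [312.36314355 170.19599529] [305.72421118 259.51002458] [299.43623391 241.73701308]
0.012 0.108 [304.97266197 286.87817444] [345.78350573 259.4542931 ] [332.08139704 249.88206104]
0.012 0.108 [303.18714925 169.91093418] [305.98405029 262.5897073 ] [298.98037445 244.40742556]
```

```bash
python3 - <<'E'
from h import *
go(cab([.0178,0,.097]),5.7)
E
python3 -m creep '{"travel":[[0.5,-0.1,4],[0.5,-0.1,7],[0.5,-0.1,9],[0.5,-0.1,10.3],[0.5,-0.1,10.3],[0.5,-0.1,10.3]],"turn":[-0.4,-0.4,-0.4,-0.4,-0.4,-0.4]}' 3
python3 - <<'E'
from h import *
go(cab([.0178,0,.097]),5.7);snap('wrist','w2')
E
```

```text
t 1.70 pos [ 0.5515 -0.0415  0.2006] jawyaw 5.4 j7 0.18 F [-1.2 -0.5  0.5] w 0.050
travel cm [ 0.4  -0.13 10.36]
turn -0.3
time: 2.45
position: [0.5499, -0.0325, 0.0988]
eef_rot: [0.668, 0.744, 0.0, 0.0]
wrist_force: [0.3, -0.2, 0.4]
gripper_width: 0.346
t 2.45 pos [ 0.5499 -0.0325  0.0988] jawyaw 6.1 j7 0.22 F [ 0.3 -0.2  0.4] w 0.030
travel cm [-0.52 -0.08  0.18]
turn 0.4
```

View pics/w2.png

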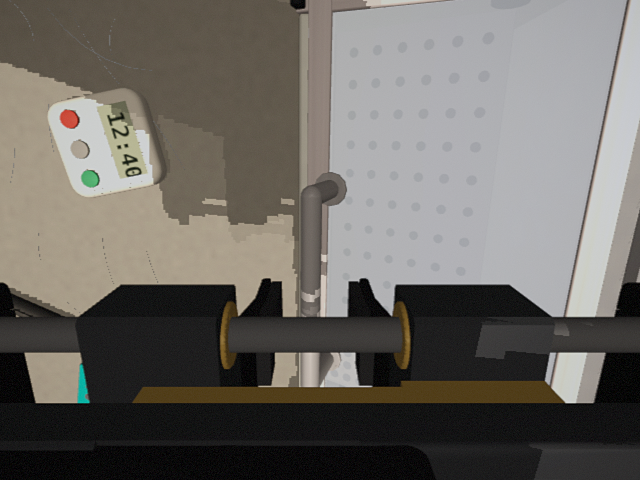

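```bash
python3 -m creep '{"travel":[[0,0,0],[0,0,0],[0,0,0],[0,0,0],[0,0,0]],"turn":[0,0,0,0,0]}' 0
python3 - <<'E'
from h import *
go()
d=cab([.128*np.cos(np.radians(20)),0,0])-O
p=robot.get_obs()['position']
go(p+d+[0,0,.131*np.sin(np.radians(20))])
E
```

```text
time: 3.12
position: [0.5494, -0.0328, 0.0979]
eef_rot: [0.669, 0.744, 0.0, -0.0]
wrist_force: [-0.5, -0.0, -0.4]
gripper_width: 0.001
t 3.12 pos [ 0.5494 -0.0328  0.0979] jawyaw 6.1 j7 0.22 F [-0.5 -0.  -0.4] w 0.000
t 3.12 pos [ 0.5494 -0.0328  0.0979] jawyaw 6.1 j7 0.22 F [-0.5 -0.  -0.4] w 0.000
travel cm [-0.08 12.03 -4.48]
```

Run:
```python
from h import *
snap('wrist','w3')
c=snap('side','s3');t=snap('top','t3')
a=cv2.resize(c['pixels'][200:280,260:380],None,fx=5,fy=5,interpolation=2);cv2.imwrite('pics/s3z.png',a)
a=cv2.resize(t['pixels'][200:300,260:390],None,fx=5,fy=5,interpolation=2);cv2.imwrite('pics/t3z.png',a)
```

```text
(no output)
```

View pics/w3.png

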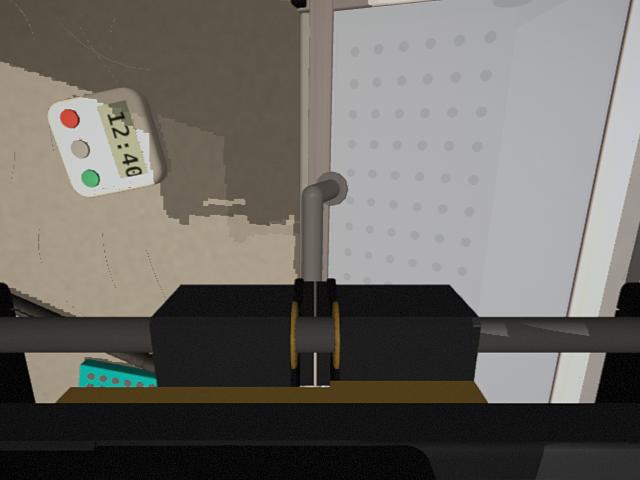

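View pics/s3z.png

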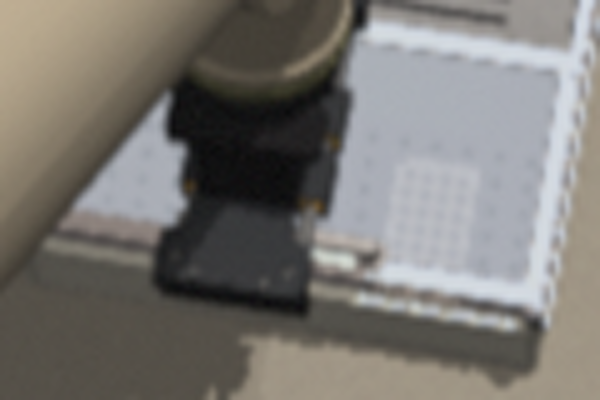

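Run:
```python
from h import *
a=load('w1');b=load('w3');t=load('top0')
for n,p,q in[('bar end',(311,157),(312,190)),('post foot',(325,158),(338,187)),('pane front-left frame corner',(319,25),(318,0)),('perf hole',(322,56),(0,0))]:
    if q!=(0,0):
        r,e=tri(a,p,b,q);print(n,r.round(4),e.round(4),icab(r).round(4))
```

```text
bar end [0.544  0.0158 0.1052] 0.0004 [0.0174 0.0539 0.1052]
post foot [0.5558 0.0159 0.0892] 0.0024 [0.0292 0.0528 0.0892]
pane front-left frame corner [ 0.5378  0.1299 -0.0115] 0.0051 [ 0.0226  0.168  -0.0115]
```

Run:
```python
from h import *
b=load('w3');p=robot.get_obs()['position']
print('tcp px',proj(b,p),'19mm up',proj(b,p+[0,0,.019]),'50 up',proj(b,p+[0,0,.05]), 'cam',np.linalg.inv(b['extrinsics'])[:3,3])
a=load('w1'); print(proj(a,[.5515,-.0425,.2008]),'cam',np.linalg.inv(a['extrinsics'])[:3,3])
for z in (.08,.09,.1,.11): print(z,[proj(b,cab([.0175,y,z])).round(1).tolist() for y in(.05,.055)],[proj(a,cab([.0175,y,z])).round(1).tolist() for y in(.05,.055,-.055)])
t=cv2.resize(b['pixels'][160:400,240:400],None,fx=3.5,fy=2.5,interpolation=2);cv2.imwrite('pics/w3z.png',t)
go()
```

```text
tcp px [313.21977804 282.78814442] 19mm up [313.0731221  297.68019273] 50 up [312.75626546 329.85512016] cam [0.54255648 0.03926583 0.28216034]
[313.19122743 282.74759051] cam [0.54557829 0.03003212 0.38489692]
0.08 [[312.8, 191.0], [312.8, 181.5]] [[311.1, 160.4], [311.1, 153.9], [312.3, 285.3]]
0.09 [[312.7, 193.6], [312.8, 183.7]] [[311.0, 161.2], [311.0, 154.4], [312.3, 289.8]]
0.1 [[312.6, 196.6], [312.7, 186.1]] [[310.9, 162.0], [310.8, 155.0], [312.2, 294.6]]
0.11 [[312.5, 199.9], [312.5, 188.9]] [[310.8, 162.9], [310.7, 155.7], [312.1, 299.7]]
t 3.27 pos [ 0.5494 -0.0328  0.0979] jawyaw 6.1 j7 0.22 F [0.3 0.9 0.1] w 0.001
```

View pics/w3z.png

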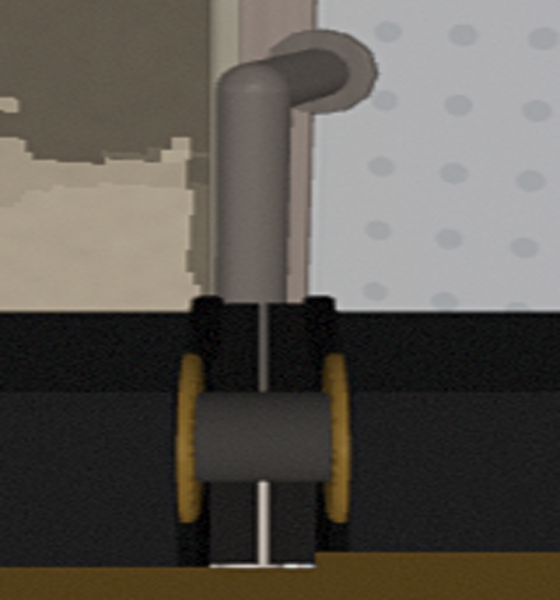

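View pics/t3z.png

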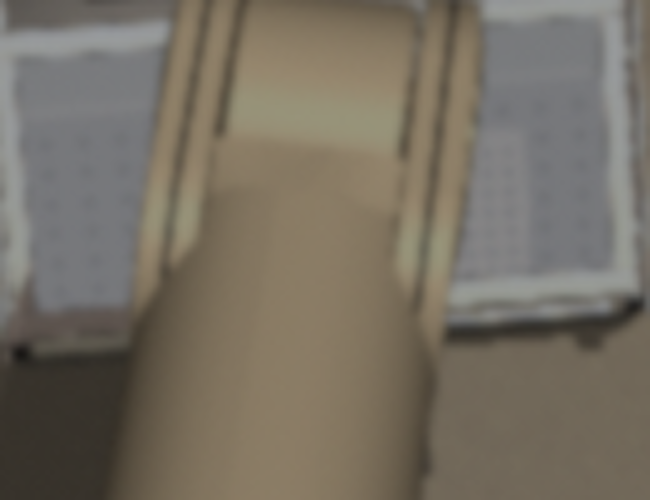

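```bash
python3 -m creep '{"travel":[[0,0,0],[0,0,0],[0,0,0],[0,0,0],[0,0,0.5],[0,0,0.5],[0,0,0.5]],"turn":[0,0,0,0,0,0,0]}' 2.6
python3 -m creep '{"travel":[[0,0,0],[0,0,0],[0,0,0],[0,0,0]],"turn":[0,0,0,0]}' 0
python3 - <<'E'
from h import *
go()
E
```

```text
time: 4.15
position: [0.5494, -0.0329, 0.0928]
eef_rot: [0.669, 0.744, -0.0, -0.0]
wrist_force: [0.2, 0.3, 0.9]
gripper_width: 0.297
time: 4.65
position: [0.5494, -0.0328, 0.0929]
eef_rot: [0.668, 0.744, 0.0, -0.0]
wrist_force: [-0.4, -0.9, -0.4]
gripper_width: 0.014
t 4.65 pos [ 0.5494 -0.0328  0.0929] jawyaw 6.1 j7 0.22 F [-0.4 -0.9 -0.4] w 0.001
```

```bash
python3 -m creep '{"travel":[[0,0,0],[0,0,0],[0,0,0],[0,0,0],[0,0,0.3],[0,0,0.6],[0,0,0.6]],"turn":[0,0,0,0,0,0,0]}' 2.6
python3 -m creep '{"travel":[[0,0,0],[0,0,0],[0,0,0],[0,0,0]],"turn":[0,0,0,0]}' 0
python3 - <<'E'
from h import *
go()
E
```

```text
time: 5.52
position: [0.5492, -0.0328, 0.0865]
eef_rot: [0.668, 0.744, -0.0, -0.0]
wrist_force: [0.7, -0.1, -0.0]
gripper_width: 0.299
time: 6.02
position: [0.5489, -0.0329, 0.087]
eef_rot: [0.669, 0.744, -0.0, -0.0]
wrist_force: [-4.7, 0.6, 5.5]
gripper_width: 0.103
t 6.03 pos [ 0.5489 -0.0329  0.087 ] jawyaw 6.1 j7 0.23 F [-4.7  0.6  5.5] w 0.009
```

```bash
python3 -m creep '{"travel":[[0,0,0],[0,0,0],[0,0,0],[0,0,0],[0,0,0.3],[0,0,0.6],[0,0,0.6]],"turn":[0,0,0,0,0,0,0]}' 2.6
python3 -m creep '{"travel":[[0,0,0],[0,0,0],[0,0,0],[0,0,0]],"turn":[0,0,0,0]}' 0
python3 - <<'E'
from h import *
go();snap('wrist','w4')
E
```

```text
time: 6.9
position: [0.5492, -0.0328, 0.0806]
eef_rot: [0.669, 0.744, -0.0, -0.0]
wrist_force: [0.3, 0.3, 0.1]
gripper_width: 0.302
time: 7.4
position: [0.5493, -0.0328, 0.081]
eef_rot: [0.669, 0.744, -0.0, -0.0]
wrist_force: [-3.0, 0.2, 2.6]
gripper_width: 0.108
t 7.40 pos [ 0.5493 -0.0328  0.081 ] jawyaw 6.1 j7 0.23 F [-3.   0.2  2.6] w 0.009
```

View pics/w4.png

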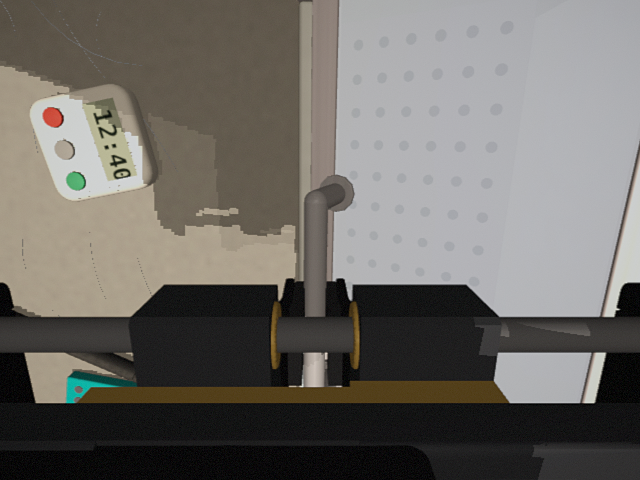

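```bash
python3 -m creep '{"travel":[[0,1,-0.36],[0,2,-0.73],[0,3,-1.09],[0,4,-1.46],[0,5,-1.82],[0,6,-2.18],[0,7,-2.55],[0,8,-2.91],[0,9,-3.28],[0,10,-3.64],[0,11,-4.0],[0,12.1,-4.4]],"turn":[0,0,0,0,0,0,0,0,0,0,0,0]}' 0
python3 -m creep '{"travel":[[0,0.1,-0.04],[0,0.1,-0.04]],"turn":[0,0]}'
python3 - <<'E'
from h import *
go();snap('wrist','w5');snap('side','s5');snap('top','t5')
E
```

```text
time: 8.95
position: [0.6608, -0.0222, 0.1218]
eef_rot: [0.669, 0.743, -0.008, -0.008]
wrist_force: [-59.7, -4.8, 9.0]
gripper_width: 0.105
time: 9.2
position: [0.6605, -0.0222, 0.1217]
eef_rot: [0.67, 0.743, -0.008, -0.009]
wrist_force: [-43.4, -2.9, 10.8]
gripper_width: 0.103
t 9.20 pos [ 0.6605 -0.0222  0.1217] jawyaw 5.9 j7 0.25 F [-43.4  -2.9  10.8] w 0.009
```

View pics/s5.png

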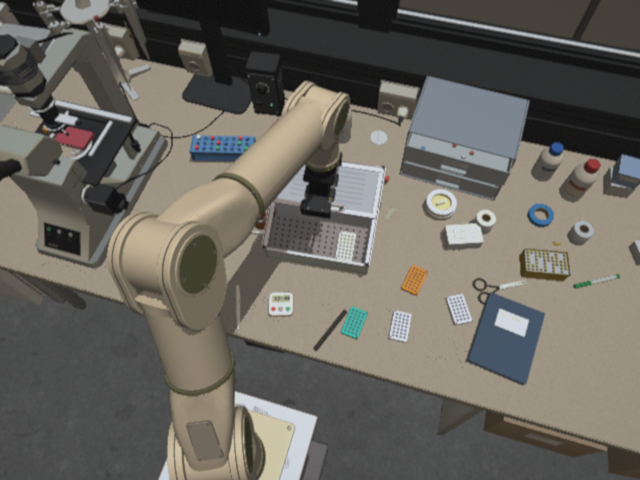

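```bash
python3 -m creep '{"travel":[[0,-0.9,0.3],[0,-0.9,0.3],[0,-0.9,0.3]],"turn":[0,0,0]}'
python3 - <<'E'
from h import *
go();w=load('w5');t=load('t5')['pixels']
a=cv2.resize(t[130:280,225:400],None,fx=4,fy=4,interpolation=2);cv2.imwrite('pics/a5.png',a)
E
```

```text
time: 9.72
position: [0.6607, -0.0222, 0.1218]
eef_rot: [0.669, 0.743, -0.001, -0.001]
wrist_force: [-7.2, -4.1, 0.7]
gripper_width: 0.101
t 9.72 pos [ 0.6607 -0.0222  0.1218] jawyaw 6.0 j7 0.25 F [-7.2 -4.1  0.7] w 0.009
```

View pics/w5.png

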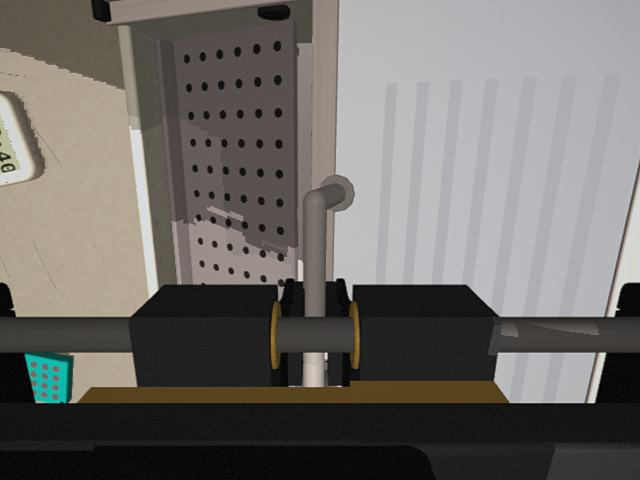

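View pics/a5.png

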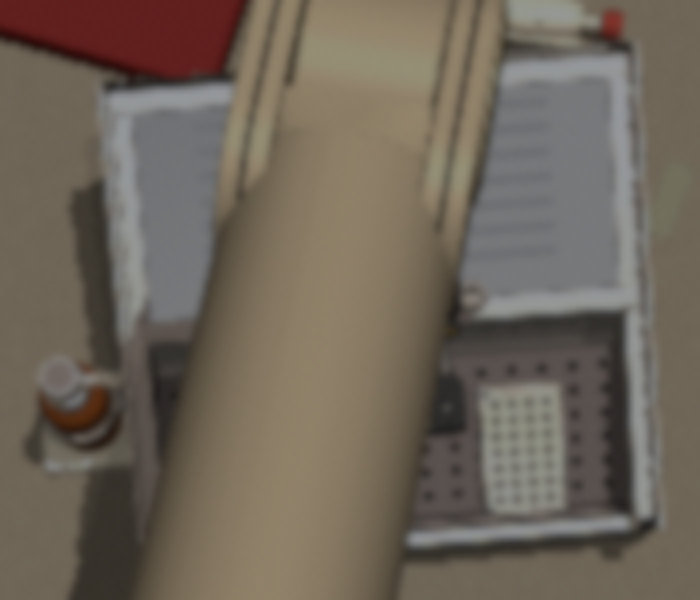

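```bash
python3 -m creep '{"travel":[[0,0,0],[0,0,0],[0,0,0],[0,0,-3],[0,0,-8],[0,0,-12],[0,0,-12]],"turn":[0,0,0,0,0,0,0]}' 2.8
python3 - <<'E'
from h import *
go()
n=stage([0,0,1])-stage([0,0,0]);p0=stage([0,0,.01])
X=stage([1,0,0])-stage([0,0,0]);Y=stage([0,1,0])-stage([0,0,0])
for f in('t5','s5'):
    c=load(f);g=c['pixels'].astype(int)
    if f=='t5': m=(g.min(2)>100)&(g.max(2)-g.min(2)<60);m[:222]=0;m[260:]=0;m[:,:338]=0;m[:,372:]=0
    else: m=(g.min(2)>150);m[:228]=0;m[262:]=0;m[:,:325]=0;m[:,362:]=0
    m=cv2.morphologyEx(m.astype(np.uint8),cv2.MORPH_CLOSE,np.ones((3,3)))
    k,l,st,ce=cv2.connectedComponentsWithStats(m);i=1+np.argmax(st[1:,4]);print(f,st[i])
    cn=max(cv2.findContours((l==i).astype(np.uint8),0,2)[0],key=cv2.contourArea)
    bp=cv2.boxPoints(cv2.minAreaRect(cn));q=[onplane(c,*u,p0,n)-stage([0,0,0]) for u in bp]
    q=np.array([[v@X,v@Y,v@n] for v in q]);print(np.round(q,4).tolist(),q.mean(0).round(4), 'world',onplane(c,*bp.mean(0),p0,n).round(4))
E
```

```text
time: 10.6
position: [0.6636, -0.021, 0.2462]
eef_rot: [0.668, 0.744, 0.002, 0.002]
wrist_force: [-0.7, -0.5, -0.6]
gripper_width: 0.32
t 10.60 pos [ 0.6636 -0.021   0.2462] jawyaw 6.1 j7 0.23 F [-0.7 -0.5 -0.6] w 0.028
t5 [345 226  21  33 636]
[[0.09, -0.0514, 0.01], [0.0861, -0.0981, 0.01], [0.0058, -0.0945, 0.01], [0.0098, -0.0469, 0.01]] [ 0.0479 -0.0727  0.01  ] world [ 0.5978 -0.106   0.0568]
s5 [325 231  31  31 552]
[[0.0778, -0.0117, 0.01], [0.0911, -0.0943, 0.01], [0.0087, -0.1076, 0.01], [-0.0051, -0.0249, 0.01]] [ 0.0431 -0.0596  0.01  ] world [ 0.592  -0.0935  0.0542]
```

```bash
python3 - <<'E'
from h import *
go([.594,-.107,.23],95.7)
E
python3 -m creep '{"travel":[[0,0,0],[4,-3,0],[8.5,-7,1],[8.5,-7,1.6],[8.5,-7,1.6],[8.5,-7,1.6],[8.5,-7,1.6],[8.5,-7,1.6],[8.5,-7,1.6],[8.5,-7,1.6],[8.5,-7,1.6],[8.5,-7,1.6]],"turn":[-10,-20,-30,-40,-50,-60,-70,-80,-89.6,-89.6,-89.6,-89.6]}' 6.5
python3 - <<'E'
from h import *
go([.594,-.107,.23],95.7)
snap('wrist','w6');snap('side','s6');snap('top','t6')
E
```

```text
t 10.60 pos [ 0.6636 -0.021   0.2462] jawyaw 6.1 j7 0.23 F [-0.7 -0.5 -0.6] w 0.028
travel cm [-7.82 -7.85  1.57]
turn -89.6
time: 12.1
position: [0.5831, 0.0563, 0.2261]
eef_rot: [-0.049, 0.999, 0.0, -0.0]
wrist_force: [-0.4, 0.4, 0.2]
gripper_width: 0.748
t 12.10 pos [0.5831 0.0563 0.2261] jawyaw 95.6 j7 1.56 F [-0.4  0.4  0.2] w 0.065
travel cm [  0.51 -16.36  -0.39]
turn -0.1
```

View pics/w6.png

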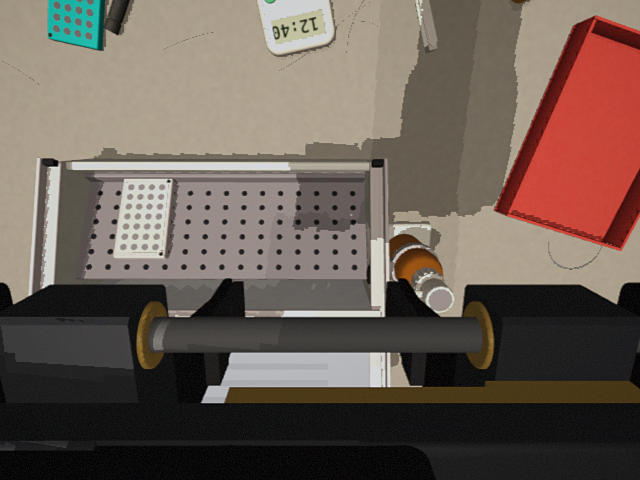

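View pics/s6.png

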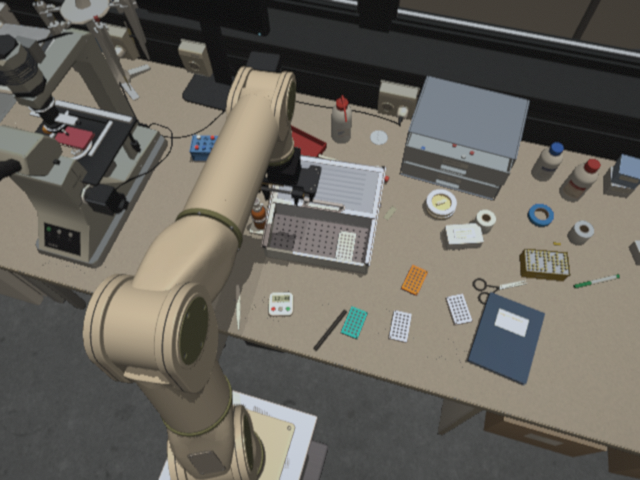

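Run:
```python
from h import *
for f,(y0,y1,x0,x1),k in[('w6',(150,290,20,220),4),('t6',(180,280,280,400),6),('s6',(190,275,290,400),6)]:
    c=load(f);cv2.imwrite('pics/z_'+f+'.png',cv2.resize(c['pixels'][y0:y1,x0:x1],None,fx=k,fy=k,interpolation=2))
```

```text
(no output)
```

View pics/z_w6.png

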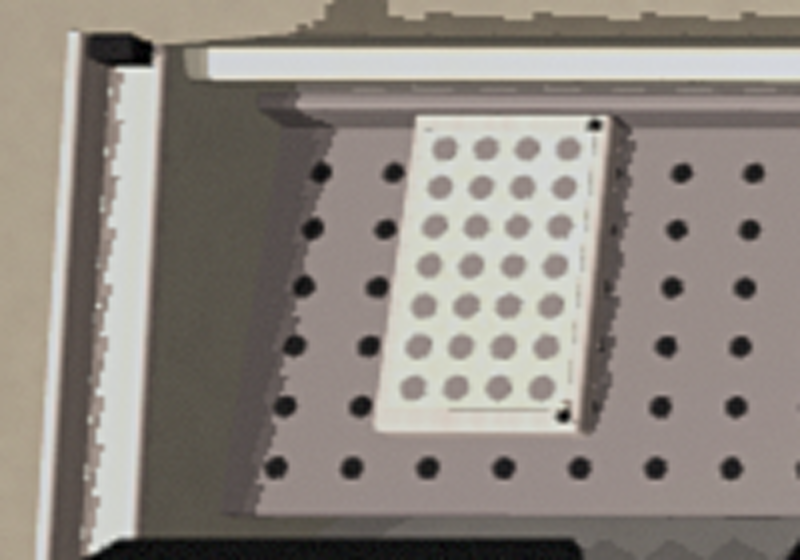

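View pics/z_t6.png

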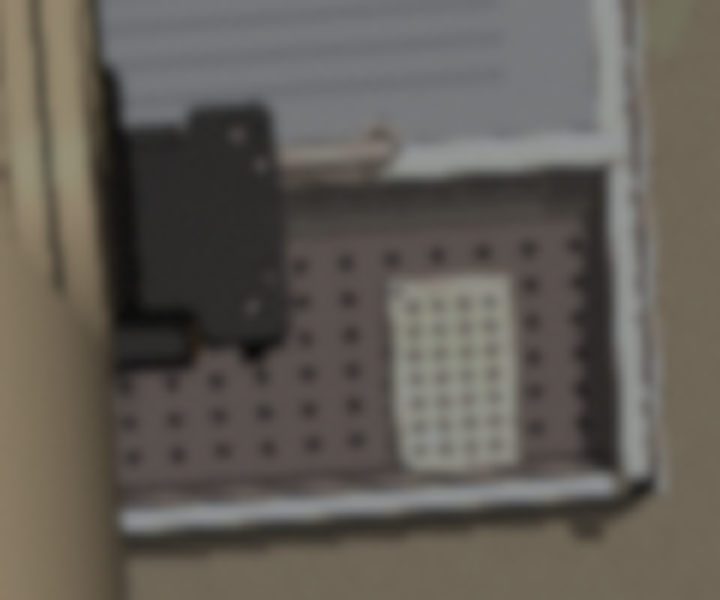

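View pics/z_s6.png

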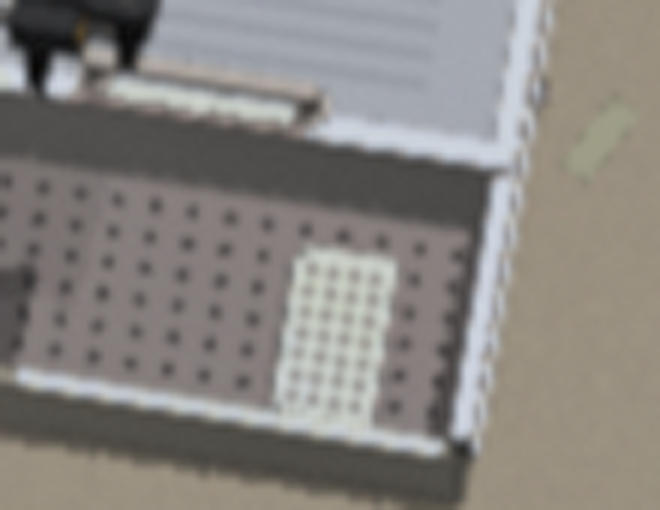

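```bash
cat >> h.py <<'E'
def multi(l):
    A=np.zeros((3,3));b=np.zeros(3);rs=[ray(c,*p) for c,p in l]
    for o,d in rs:
        M=np.eye(3)-np.outer(d,d);A+=M;b+=M@o
    x=np.linalg.solve(A,b);return x,[round(float(np.linalg.norm((np.eye(3)-np.outer(d,d))@(x-o))*1000),1) for o,d in rs]
E
python3 - <<'E'
from h import *
w,t,s=load('w6'),load('t6'),load('s6')
W=lambda u,v:(20+u/4,150+v/4);T=lambda u,v:(280+u/6,180+v/6);S=lambda u,v:(290+u/6,190+v/6)
D=dict(FR=((415,116),(519,462),(372,425)),FL=((608,116),(408,470),(275,410)),RL=((578,432),(392,290),(298,252)),RR=((375,430),(513,275),(398,262)))
R=[]
for k,(a,b,c) in D.items():
    x,e=multi([(w,W(*a)),(t,T(*b)),(s,S(*c))]);y,_=tri(w,W(*a),t,T(*b));z,_=tri(w,W(*a),s,S(*c));print(k,x.round(4),e,y.round(4),z.round(4));R.append(x)
R=np.array(R);m=R.mean(0);print('mean',m,'cab',icab(m), 'expected',stage([.04,-.075,.01]))
n=np.cross(R[3]-R[1],R[2]-R[0]);n/=np.linalg.norm(n);print(n,'sizes',[np.linalg.norm(R[i]-R[(i+1)%4]) for i in range(4)])
d=(R[2]+R[3]-R[0]-R[1]);print('long yaw',np.degrees(np.arctan2(d[1],d[0])),'slope',np.degrees(np.arctan2(d[2],np.hypot(d[0],d[1]))))
# track front right corner, window etc
for k,a,b,c in[('trackFR',(75,35),(655,490),None)]:
    y,e=tri(w,W(*a),t,T(*b));print(k,y,e,icab(y))
print(robot.get_obs()['position'], proj(w,[.5831,.0563,.2261]))
E
```

```text
FR [ 0.5679 -0.1353  0.0309] [1.2, 1.4, 0.3] [ 0.5678 -0.1353  0.0307] [ 0.5689 -0.1355  0.0299]
FL [ 0.5643 -0.09    0.0268] [1.1, 1.8, 0.8] [ 0.565  -0.0915  0.0202] [ 0.5651 -0.0894  0.0263]
RL [ 0.6308 -0.0822  0.0656] [4.2, 2.3, 2.0] [ 0.63   -0.0811  0.072 ] [ 0.6334 -0.0824  0.0624]
RR [ 0.636  -0.129   0.0684] [2.2, 1.4, 1.1] [ 0.6363 -0.1291  0.0693] [ 0.6371 -0.1288  0.0675]
mean [ 0.59973379 -0.10911629  0.04792879] cab [ 0.06048461 -0.07599938  0.04792879] expected [ 0.59083466 -0.10900019  0.05266025]
[-0.49508699  0.0175568   0.86866601] sizes [np.float64(0.045657380182742124), np.float64(0.07740879466227486), np.float64(0.04718993850340828), np.float64(0.07803625314025815)]
long yaw 6.009682598912095 slope 29.453030380518886
trackFR [ 0.55070266 -0.18425125  0.07758606] 0.002070102375565152 [ 0.00423353 -0.14589308  0.07758606]
[0.58315522 0.05631682 0.22629683] [314.9467249  281.32490378]
```

```bash
python3 - <<'E'
from h import *
go([.599,-.109,.10],95.8)
E
python3 -m creep '{"travel":[[0,-6,0],[0,-12,0],[-0.2,-16.6,0],[-0.2,-16.6,4],[-0.2,-16.6,9],[-0.2,-16.6,12.6],[-0.2,-16.6,12.6],[-0.2,-16.6,12.6]],"turn":[-0.2,-0.2,-0.2,-0.2,-0.2,-0.2,-0.2,-0.2]}' 6.5
python3 - <<'E'
from h import *
go([.599,-.109,.06],95.8)
snap('wrist','w7')
E
```

```text
t 12.25 pos [0.5832 0.0563 0.2263] jawyaw 95.6 j7 1.56 F [-0.3 -1.1  0.6] w 0.065
travel cm [  0.05 -16.61  12.63]
turn -0.2
time: 13.25
position: [0.6026, -0.1089, 0.1021]
eef_rot: [-0.051, 0.999, -0.0, 0.001]
wrist_force: [0.1, -0.4, 0.3]
gripper_width: 0.747
t 13.25 pos [ 0.6026 -0.1089  0.1021] jawyaw 95.9 j7 1.91 F [ 0.1 -0.4  0.3] w 0.065
travel cm [0.36 0.03 4.2 ]
turn 0.1
```

View pics/w7.png

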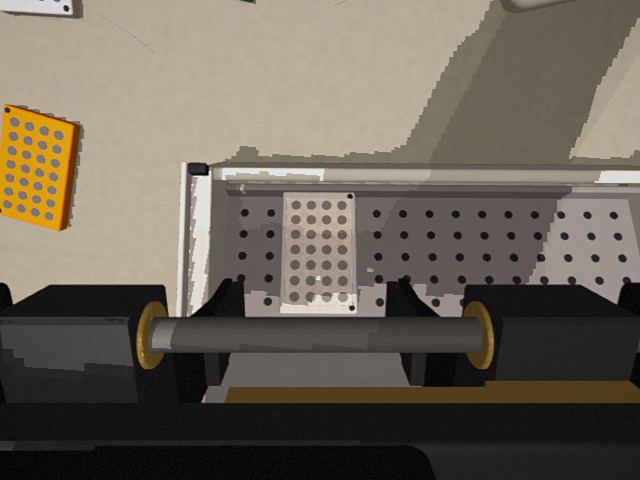

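```bash
python3 -m creep '{"travel":[[0.3,0,2],[0.3,0,4],[0.3,0,4.6],[0.3,0,4.9],[0.3,0,5.1],[0.3,0,5.1]],"turn":[0,0,0,0,0,0]}' 6.5
python3 - <<'E'
from h import *
go()
snap('wrist','w8');snap('side','s8')
E
```

```text
time: 14.05
position: [0.5989, -0.109, 0.0496]
eef_rot: [-0.051, 0.999, 0.0, 0.0]
wrist_force: [-0.5, 0.1, -0.1]
gripper_width: 0.749
t 14.05 pos [ 0.5989 -0.109   0.0496] jawyaw 95.9 j7 1.93 F [-0.5  0.1 -0.1] w 0.065
```

View pics/w8.png

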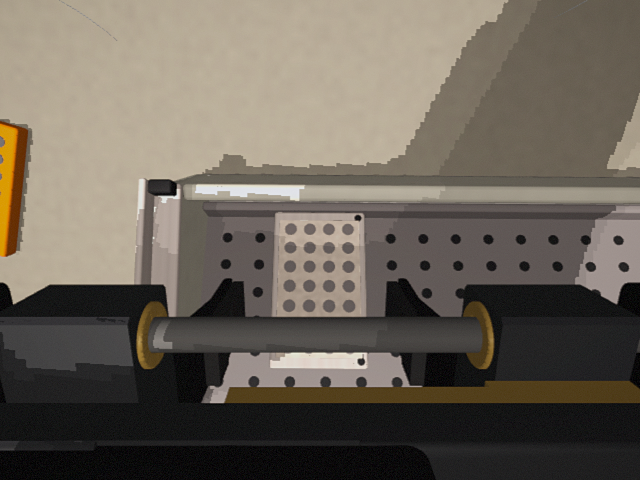

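View pics/s8.png

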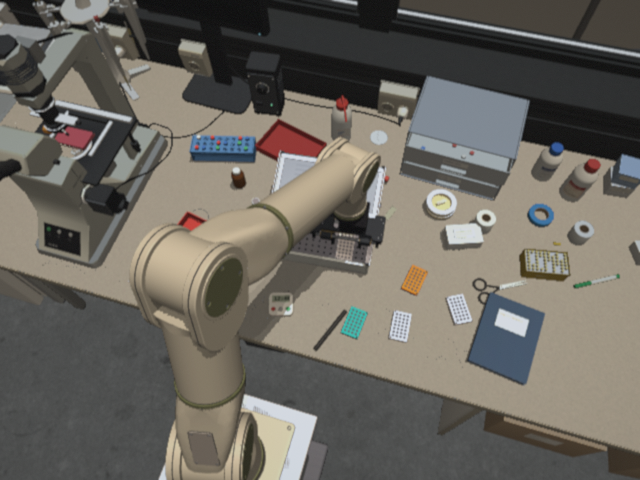

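```bash
python3 -m creep '{"travel":[[0,0,0.3],[0,0,0.5],[0,0,0.5]],"turn":[0,0,0]}' 6.5;python3 -m creep '{"travel":[[0,0,0.3],[0,0,0.4],[0,0,0.4]],"turn":[0,0,0]}' 6.5
python3 - <<'E'
from h import *
go()
E
```

```text
time: 14.52
position: [0.5985, -0.109, 0.0441]
eef_rot: [-0.051, 0.999, 0.0, -0.0]
wrist_force: [0.6, 0.9, 0.3]
gripper_width: 0.749
time: 14.9
position: [0.5986, -0.109, 0.0402]
eef_rot: [-0.051, 0.999, 0.0, -0.0]
wrist_force: [-0.3, 0.1, -0.5]
gripper_width: 0.748
t 14.90 pos [ 0.5986 -0.109   0.0402] jawyaw 95.9 j7 1.93 F [-0.3  0.1 -0.5] w 0.065
```

```bash
python3 -m creep '{"travel":[[0,0,0.3],[0,0,0.3]],"turn":[0,0]}' 6.5;python3 -m creep '{"travel":[[0,0,0.3],[0,0,0.3]],"turn":[0,0]}' 6.5;python3 -m creep '{"travel":[[0,0,0.3],[0,0,0.3]],"turn":[0,0]}' 6.5
python3 - <<'E'
from h import *
go();snap('side','s9')
c=load('s9');cv2.imwrite('pics/s9z.png',cv2.resize(c['pixels'][150:290,250:410],None,fx=4,fy=4,interpolation=2))
E
```

```text
time: 15.15
position: [0.5984, -0.109, 0.037]
eef_rot: [-0.051, 0.999, 0.0, -0.0]
wrist_force: [-0.1, 0.1, 0.6]
gripper_width: 0.748
time: 15.4
position: [0.5984, -0.109, 0.034]
eef_rot: [-0.051, 0.999, 0.0, -0.0]
wrist_force: [0.5, -0.1, 0.4]
gripper_width: 0.745
time: 15.65
position: [0.5985, -0.109, 0.031]
eef_rot: [-0.051, 0.999, 0.0, -0.0]
wrist_force: [0.7, -0.0, 0.3]
gripper_width: 0.746
t 15.65 pos [ 0.5985 -0.109   0.031 ] jawyaw 95.9 j7 1.93 F [ 0.7 -0.   0.3] w 0.065
```

View pics/s9z.png

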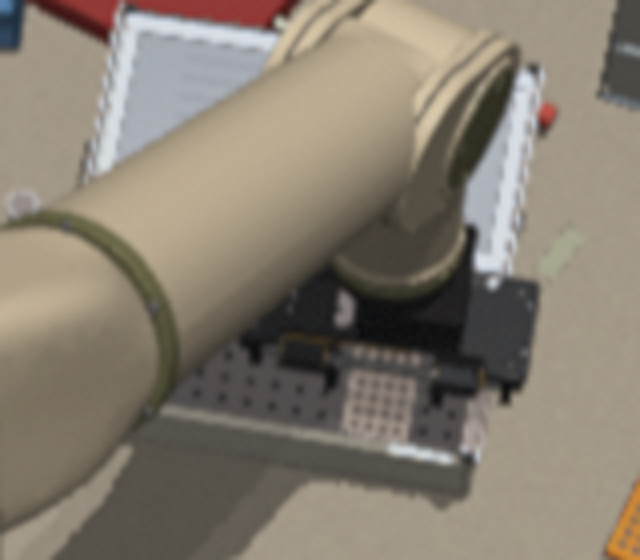

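```bash
python3 -m creep '{"travel":[[0,0,0],[0,0,0],[0,0,0],[0,0,0],[0,0,0]],"turn":[0,0,0,0,0]}' 4
python3 - <<'E'
from h import *
go()
E
```

```text
time: 16.32
position: [0.5988, -0.1088, 0.0314]
eef_rot: [-0.052, 0.999, 0.0, 0.0]
wrist_force: [1.3, 1.0, 0.5]
gripper_width: 0.549
t 16.32 pos [ 0.5988 -0.1088  0.0314] jawyaw 95.9 j7 1.93 F [1.3 1.  0.5] w 0.048
```

```bash
python3 -m creep '{"travel":[[0,0,-0.5],[0,0,-1],[0,0,-2],[0,0,-4],[0,0,-4]],"turn":[0,0,0,0,0]}' 4
python3 - <<'E'
from h import *
go();snap('wrist','w10')
E
```

```text
time: 16.95
position: [0.6002, -0.1093, 0.0738]
eef_rot: [-0.051, 0.999, -0.0, 0.002]
wrist_force: [-1.1, 0.2, -1.0]
gripper_width: 0.528
t 16.95 pos [ 0.6002 -0.1093  0.0738] jawyaw 95.9 j7 1.92 F [-1.1  0.2 -1. ] w 0.046
```

View pics/w10.png

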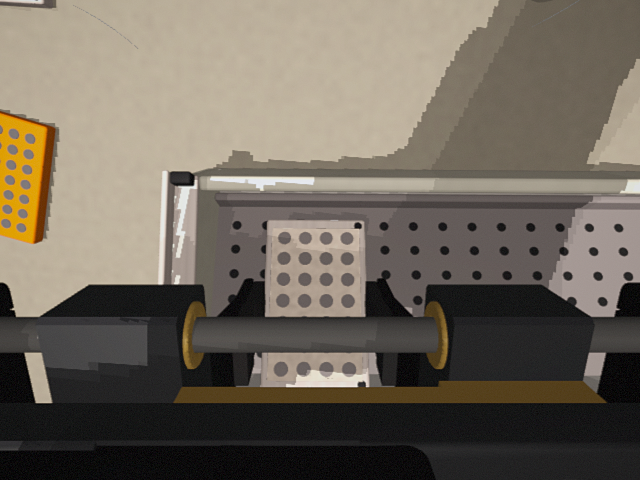

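Run:
```python
from h import *
go([.56,.32,.22],80)
```

```text
t 17.00 pos [ 0.5995 -0.1091  0.0726] jawyaw 95.9 j7 1.92 F [ 0.4  0.6 -1.5] w 0.046
travel cm [ -0.52  43.09 -14.75]
turn 15.9
```

```bash
python3 -m creep '{"travel":[[0,0,-4],[0,0,-8],[0,2,-12],[0,6,-14.7],[0,10,-14.7],[0,15,-14.7],[0,20,-14.7],[0,25,-14.7],[-0.2,30,-14.7],[-0.3,35,-14.7],[-0.4,40,-14.7],[-0.5,43,-14.7]],"turn":[0,0,0,0,0,0,0,0,4,8,12,16]}' 4
python3 - <<'E'
from h import *
import time
go();snap('wrist','w11');snap('side','s11');snap('top','t11')
E
```

```text
time: 18.5
position: [0.5581, 0.3223, 0.2175]
eef_rot: [0.088, 0.996, 0.0, -0.001]
wrist_force: [0.1, 0.3, 0.5]
gripper_width: 0.524
t 18.50 pos [0.5581 0.3223 0.2175] jawyaw 79.9 j7 0.86 F [0.1 0.3 0.5] w 0.046
```

View pics/w11.png

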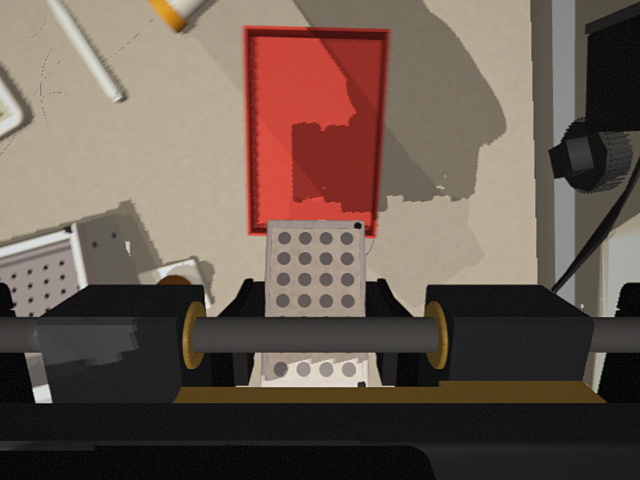

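View pics/t11.png

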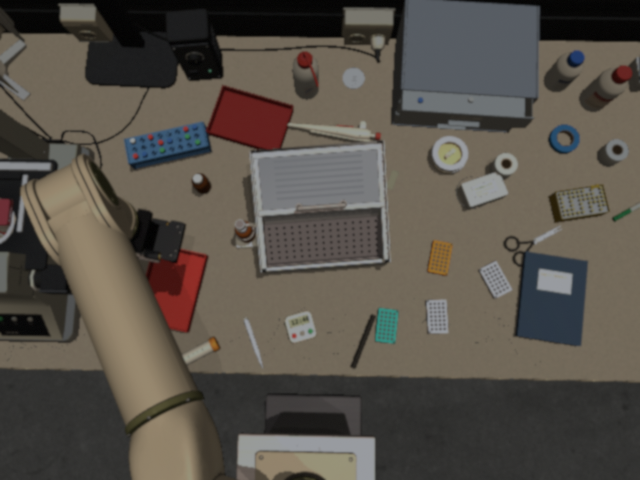

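Run:
```python
from h import *
w=load('w11')
q=np.array([onz(w,u,v,.031) for u,v in[(246,27),(390,30),(377,237),(249,234)]])
print(q.round(3),q.mean(0));print([np.linalg.norm(q[i]-q[(i+1)%4]).round(3) for i in range(4)])
m=q.mean(0); go([m[0],m[1],.12],80)
```

```text
[[0.385 0.292 0.031]
 [0.409 0.416 0.031]
 [0.593 0.38  0.031]
 [0.567 0.253 0.031]] [0.48862902 0.3351979  0.031     ]
[np.float64(0.126), np.float64(0.187), np.float64(0.129), np.float64(0.187)]
t 18.65 pos [0.5584 0.321  0.2173] jawyaw 80.1 j7 0.87 F [-0.3 -0.  -0.5] w 0.046
travel cm [7.1  0.2  9.74]
turn 0.1
```

```bash
python3 -m creep '{"travel":[[3,0,3],[6,0.1,7],[7.1,0.2,11],[7.1,0.2,15],[7.1,0.2,18],[7.1,0.2,19.5],[7.1,0.2,19.5],[7.1,0.2,19.5]],"turn":[0,0,0,0,0,0,0,0]}' 4
python3 - <<'E'
from h import *
go()
E
python3 -m creep '{"travel":[[0,0,0.3],[0,0,0.6],[0,0,0.9],[0,0,0.9]],"turn":[0,0,0,0]}' 4
python3 -m creep '{"travel":[[0,0,0.3],[0,0,0.6],[0,0,0.6]],"turn":[0,0,0]}' 4
python3 - <<'E'
from h import *
go();snap('wrist','w12')
E
```

```text
time: 19.65
position: [0.4908, 0.3339, 0.0247]
eef_rot: [0.088, 0.996, 0.001, 0.001]
wrist_force: [-0.7, -0.1, -0.3]
gripper_width: 0.527
t 19.65 pos [0.4908 0.3339 0.0247] jawyaw 79.9 j7 0.79 F [-0.7 -0.1 -0.3] w 0.046
time: 20.15
position: [0.4897, 0.3335, 0.0141]
eef_rot: [0.088, 0.996, -0.0, -0.0]
wrist_force: [-0.5, -0.3, -0.9]
gripper_width: 0.529
time: 20.52
position: [0.4899, 0.3336, 0.0082]
eef_rot: [0.088, 0.996, 0.0, -0.0]
wrist_force: [-0.9, 0.4, -0.5]
gripper_width: 0.529
t 20.52 pos [0.4899 0.3336 0.0082] jawyaw 79.9 j7 0.80 F [-0.9  0.4 -0.5] w 0.046
```

View pics/w12.png

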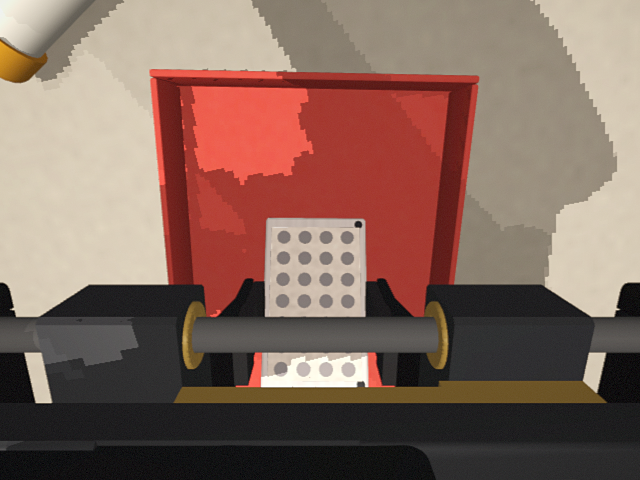

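```bash
python3 -m creep '{"travel":[[0,0,0.3],[0,0,0.6],[0,0,0.6]],"turn":[0,0,0]}' 4
python3 -m creep '{"travel":[[0,0,0.3],[0,0,0.6],[0,0,0.6]],"turn":[0,0,0]}' 4
python3 -m creep '{"travel":[[0,0,0.3],[0,0,0.3]],"turn":[0,0]}' 4
```

```text
time: 20.95
position: [0.4906, 0.3337, 0.0027]
eef_rot: [0.088, 0.996, 0.0, 0.001]
wrist_force: [3.6, -1.6, 3.7]
gripper_width: 0.529
time: 21.32
position: [0.4909, 0.3337, -0.0031]
eef_rot: [0.088, 0.996, 0.0, 0.001]
wrist_force: [4.5, -0.4, 4.7]
gripper_width: 0.534
time: 21.58
position: [0.4913, 0.3338, -0.0059]
eef_rot: [0.088, 0.996, 0.001, 0.001]
wrist_force: [4.7, -0.9, 7.1]
gripper_width: 0.533
```

```bash
python3 -m creep '{"travel":[[0,0,0.3],[0,0,0.5],[0,0,0.5]],"turn":[0,0,0]}' 4
python3 -m creep '{"travel":[[0,0,0],[0,0,0],[0,0,0]],"turn":[0,0,0]}' 6.2
python3 -m creep '{"travel":[[0,0,-2],[0,0,-6],[-4,0,-12],[-9,0,-17],[-12,0,-19],[-12,0,-19]],"turn":[0,0,0,0,0,0]}' 6.2
python3 - <<'E'
from h import *
go();snap('wrist','w13');t=snap('top','t13')
E
```

```text
time: 21.95
position: [0.4916, 0.3338, -0.0105]
eef_rot: [0.088, 0.996, 0.001, 0.001]
wrist_force: [4.8, -1.6, 7.7]
gripper_width: 0.537
time: 22.32
position: [0.4891, 0.3336, -0.0122]
eef_rot: [0.088, 0.996, -0.0, -0.001]
wrist_force: [-0.5, -0.2, 0.2]
gripper_width: 0.703
time: 23.08
position: [0.612, 0.3109, 0.1827]
eef_rot: [0.09, 0.996, 0.001, 0.003]
wrist_force: [-1.0, -0.7, -0.5]
gripper_width: 0.711
t 23.07 pos [0.612  0.3109 0.1827] jawyaw 79.7 j7 0.93 F [-1.  -0.7 -0.5] w 0.062
```

View pics/w13.png

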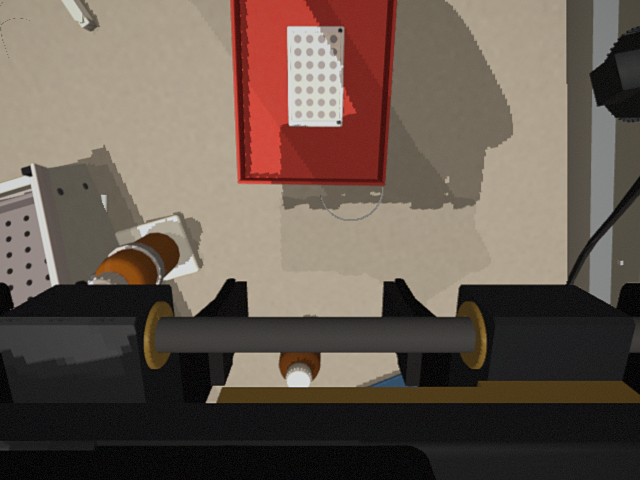

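Run:
```python
from h import *
t=load('t13');s=snap('side','s13')
for c in(t,s):
    g=c['pixels'].astype(int);mx=g.max(2);mn=g.min(2)
    m=(mx-mn<30)&(mn>125)if c is t else (mx-mn<30)&(mn>165)
    m=cv2.morphologyEx(m.astype(np.uint8),cv2.MORPH_CLOSE,np.ones((5,5)))
    if c is t: m[:, :400]=0; m[:240]=0
    else: m[:,:380]=0;m[:285]=0
    print('plates');blobs(m,c,.01)
go([.431,-.306,.12],-89)
```

```text
plates
px [495.6 279.2] area 621 ctr [ 0.5218 -0.4478] sz [0.047 0.08 ] longyaw 28.3
px [554.5 281.1] area 647 ctr [ 0.5202 -0.589 ] sz [0.048 0.08 ] longyaw 82.2
px [437. 316.] area 638 ctr [ 0.4309 -0.3058] sz [0.048 0.076] longyaw 179.0
plates
px [459.1 308.6] area 489 ctr [ 0.5212 -0.448 ] sz [0.048 0.084] longyaw 26.9
px [511.4 322.3] area 529 ctr [ 0.5218 -0.5876] sz [0.049 0.083] longyaw 82.4
px [400.3 325.5] area 512 ctr [ 0.4306 -0.3064] sz [0.048 0.081] longyaw 2.3
t 23.23 pos [0.6068 0.313  0.1781] jawyaw 79.9 j7 0.93 F [-0.   0.7 -0.6] w 0.062
travel cm [  6.49 -64.02   5.83]
turn -11.1
```

```bash
python3 -m creep '{"travel":[[0,0,0],[1,-5,0],[2,-11,0],[2,-17,0],[2,-23,0],[3,-29,0],[3,-35,0],[4,-41,0],[4,-47,0],[5,-52,0],[6,-58,0],[6.5,-64,0]],"turn":[10,20,30,40,50,60,70,80,90,100,110,120]}' 6.5
python3 - <<'E'
from h import *
go([.431,-.306,.12],-89)
E
```

```text
time: 24.72
position: [0.4306, -0.3058, 0.1778]
eef_rot: [0.907, 0.42, 0.001, -0.001]
wrist_force: [1.3, 0.2, -0.5]
gripper_width: 0.75
t 24.73 pos [ 0.4306 -0.3058  0.1778] jawyaw -40.3 j7 -0.04 F [ 1.3  0.2 -0.5] w 0.065
travel cm [-0.    0.05  5.78]
turn 48.7
```

```bash
python3 -m creep '{"travel":[[0,0,2],[0,0,5],[0,0,8],[0,0,10],[0,0,11],[0,0,11],[0,0,11]],"turn":[10,20,30,40,49,49,49]}' 6.5
python3 - <<'E'
from h import *
go([.431,-.306,.0],-89);snap('wrist','w14')
E
```

```text
time: 25.6
position: [0.4318, -0.3054, 0.0685]
eef_rot: [1.0, 0.01, 0.0, -0.0]
wrist_force: [-0.1, -0.3, 1.0]
gripper_width: 0.745
t 25.60 pos [ 0.4318 -0.3054  0.0685] jawyaw -88.9 j7 -0.73 F [-0.1 -0.3  1. ] w 0.065
travel cm [-0.09  0.07  6.85]
turn 0.1
```

View pics/w14.png

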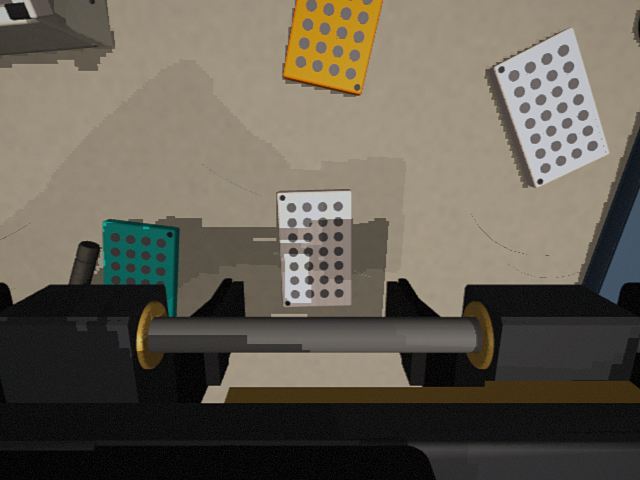

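```bash
python3 -m creep '{"travel":[[0,0,3],[0,0,6],[0,0,7.5],[0,0,8.4],[0,0,8.4],[0,0,8.4]],"turn":[0,0,0,0,0,0]}' 6.5
python3 - <<'E'
from h import *
go([.431,-.306,-.016],-89)
E
python3 -m creep '{"travel":[[0,0,0],[0,0,0],[0,0,0],[0,0,0],[0,0,0]],"turn":[0,0,0,0,0]}' 4
```

```text
time: 26.4
position: [0.4323, -0.3064, -0.0149]
eef_rot: [1.0, 0.008, 0.001, 0.0]
wrist_force: [0.0, -0.2, 0.1]
gripper_width: 0.744
t 26.40 pos [ 0.4323 -0.3064 -0.0149] jawyaw -89.1 j7 -0.63 F [ 0.  -0.2  0.1] w 0.065
travel cm [-0.13 -0.04  0.11]
turn -0.1
time: 27.02
position: [0.432, -0.3061, -0.0155]
eef_rot: [1.0, 0.008, 0.0, -0.0]
wrist_force: [0.4, 1.5, 5.4]
gripper_width: 0.542
```

```bash
python3 -m creep '{"travel":[[0,0,-1],[0,0,-4],[0,0,-8],[0,0,-13],[0,0,-18],[0,0,-20],[0,0,-20]],"turn":[0,0,0,0,0,0,0]}' 4
python3 - <<'E'
from h import *
w=load('w13');t=load('t13')
q=np.array([onz(w,u,v,.013) for u,v in[(290,27),(344,28),(342,126),(289,125)]]);print(q.mean(0),[np.linalg.norm(q[i]-q[(i+1)%4]).round(3) for i in range(4)])
g=t['pixels'].astype(int);m=(g.min(2)>95);m[:270]=0;m[335:]=0;m[:,:135]=0;m[:,205:]=0
blobs(m,t,.013,100)
# window handle from t13/s13, stage
w=load('w14');q=np.array([onz(w,u,v,.01) for u,v in[(277,191),(352,190),(352,305),(279,306)]]);print('plate A by w14',q.mean(0))
go(jaw=-84.2);snap('wrist','w15')
E
```

```text
time: 27.9
position: [0.4323, -0.3065, 0.1855]
eef_rot: [1.0, 0.008, 0.001, 0.0]
wrist_force: [1.0, 0.0, -1.8]
gripper_width: 0.544
[0.49407726 0.33418723 0.013     ] [np.float64(0.045), np.float64(0.078), np.float64(0.047), np.float64(0.078)]
px [149. 302.] area 1179 ctr [0.4502 0.3844] sz [0.068 0.153] longyaw 3.9
px [178.8 282.1] area 313 ctr [0.499  0.3158] sz [0.04  0.077] longyaw 22.8
plate A by w14 [ 0.43294133 -0.30548677  0.01      ]
t 27.90 pos [ 0.4323 -0.3065  0.1855] jawyaw -89.1 j7 -0.85 F [ 1.   0.  -1.8] w 0.047
turn -4.9
```

View pics/w15.png

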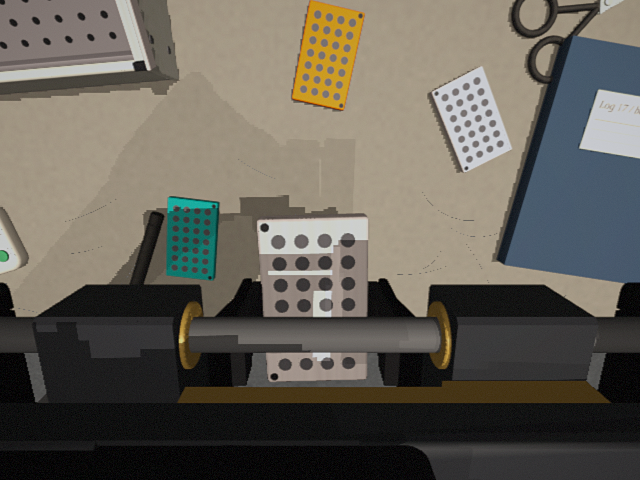

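Run:
```python
from h import *
go([.5995,-.023,.12],-84.2)
```

```text
t 27.95 pos [ 0.4318 -0.306   0.1842] jawyaw -89.1 j7 -0.85 F [-1.  -0.  -1.9] w 0.047
travel cm [ 17.21 -28.02   6.45]
turn -4.9
```

```bash
python3 -m creep '{"travel":[[2,-4,0],[5,-8,0],[8,-12.5,0],[10.5,-17,0],[13,-21,0],[15.5,-25,0],[17.2,-28,0],[17.2,-28,2],[17.2,-28,5],[17.2,-28,6.4],[17.2,-28,6.4],[17.2,-28,6.4]],"turn":[0,-1,-2,-3,-4,-4.9,-4.9,-4.9,-4.9,-4.9,-4.9,-4.9]}' 4
python3 - <<'E'
from h import *
go([.5995,-.023,.07],-84.2);snap('side','s16')
c=load('s16');cv2.imwrite('pics/s16z.png',cv2.resize(c['pixels'][130:290,230:410],None,fx=4,fy=3.6,interpolation=2))
snap('wrist','w16')
E
```

```text
time: 29.45
position: [0.5997, -0.0239, 0.1211]
eef_rot: [0.999, 0.05, 0.0, -0.0]
wrist_force: [0.5, 0.2, -1.5]
gripper_width: 0.543
t 29.45 pos [ 0.5997 -0.0239  0.1211] jawyaw -84.2 j7 -1.23 F [ 0.5  0.2 -1.5] w 0.047
travel cm [-0.02 -0.09  5.11]
turn -0.0
```

View pics/s16z.png

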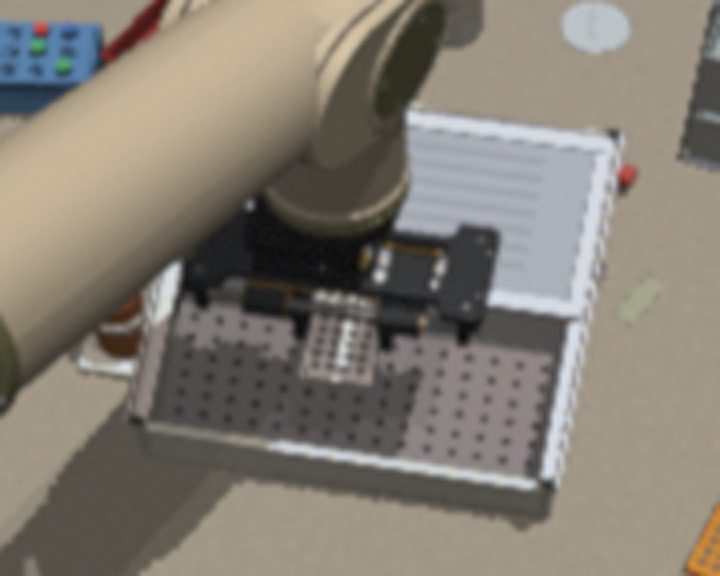

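View pics/w16.png

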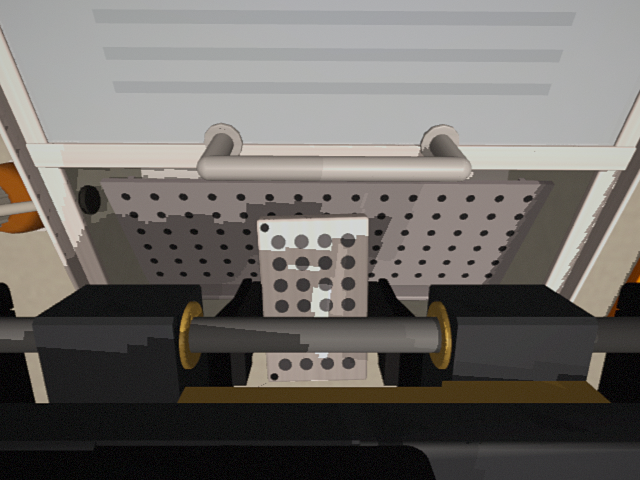

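```bash
python3 -m creep '{"travel":[[0,0,2],[0,0,4],[0,0,5.5],[0,0,6.5],[0,0,6.5]],"turn":[0,0,0,0,0]}' 4
python3 -m creep '{"travel":[[0,0,0.3],[0,0,0.6],[0,0,0.6]],"turn":[0,0,0]}' 4
python3 -m creep '{"travel":[[0,0,0.3],[0,0,0.6],[0,0,0.6]],"turn":[0,0,0]}' 4
```

```text
time: 30.18
position: [0.5989, -0.0235, 0.0545]
eef_rot: [0.999, 0.051, -0.001, 0.0]
wrist_force: [-0.3, -0.2, -1.5]
gripper_width: 0.545
time: 30.55
position: [0.5996, -0.0233, 0.0497]
eef_rot: [0.999, 0.051, 0.0, -0.0]
wrist_force: [-2.3, 1.0, 4.5]
gripper_width: 0.543
time: 30.92
position: [0.5996, -0.0232, 0.0434]
eef_rot: [0.999, 0.051, 0.0, -0.0]
wrist_force: [-1.7, 1.6, 3.5]
gripper_width: 0.547
```

Contact as predicted; the plate is rotating in the pads.

```bash
python3 -m creep '{"travel":[[0,0,0.3],[0,0,0.5],[0,0,0.5]],"turn":[0,0,0]}' 4
python3 -m creep '{"travel":[[0,0,0.3],[0,0,0.5],[0,0,0.5]],"turn":[0,0,0]}' 4
python3 - <<'E'
from h import *
go();snap('wrist','w17')
E
```

```text
time: 31.3
position: [0.5996, -0.0234, 0.0384]
eef_rot: [0.999, 0.051, 0.0, 0.0]
wrist_force: [-1.1, 0.7, 4.4]
gripper_width: 0.54
time: 31.68
position: [0.5995, -0.0237, 0.0334]
eef_rot: [0.999, 0.05, 0.0, 0.0]
wrist_force: [-0.3, -0.3, 4.9]
gripper_width: 0.538
t 31.68 pos [ 0.5995 -0.0237  0.0334] jawyaw -84.2 j7 -1.18 F [-0.3 -0.3  4.9] w 0.047
```

View pics/w17.png

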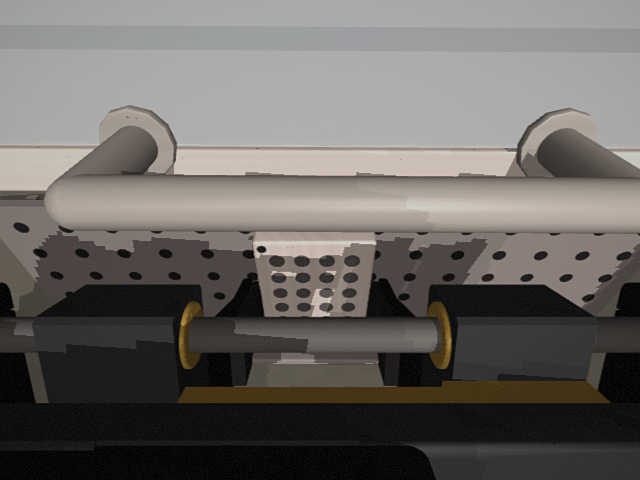

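Nearly seated; release slowly.

```bash
python3 -m creep '{"travel":[[0,0,0.1],[0,0,0.1]],"turn":[0,0]}' 4
python3 -m creep '{"travel":[[0,0,0],[0,0,0],[0,0,0],[0,0,0]],"turn":[0,0,0,0]}' 6.2
python3 -m creep '{"travel":[[0,0,-2],[0,0,-5],[0,0,-9],[0,0,-13],[0,0,-15],[0,0,-15]],"turn":[0,0,0,0,0,0]}' 6.2
python3 - <<'E'
from h import *
go([.522,-.448,.12],-62.6);snap('wrist','w18');t=snap('top','t18');s=snap('side','s18')
for c in(t,s):
    g=c['pixels'].astype(int);mx=g.max(2);mn=g.min(2)
    m=(mx-mn<30)&(mn>125)if c is t else (mx-mn<30)&(mn>165)
    m=cv2.morphologyEx(m.astype(np.uint8),cv2.MORPH_CLOSE,np.ones((5,5)))
    if c is t: m[:, :400]=0; m[:240]=0
    else: m[:,:380]=0;m[:285]=0
    print('plates');blobs(m,c,.01)
E
```

```text
time: 31.98
position: [0.5995, -0.0236, 0.0325]
eef_rot: [0.999, 0.05, 0.0, 0.0]
wrist_force: [-0.7, -0.7, 5.7]
gripper_width: 0.544
time: 32.48
position: [0.5992, -0.0235, 0.0322]
eef_rot: [0.999, 0.051, -0.0, -0.0]
wrist_force: [1.0, 0.1, -0.7]
gripper_width: 0.71
time: 33.22
position: [0.6001, -0.0235, 0.1838]
eef_rot: [0.999, 0.051, 0.001, -0.0]
wrist_force: [-0.6, 0.0, -0.4]
gripper_width: 0.715
t 33.23 pos [ 0.6001 -0.0235  0.1838] jawyaw -84.2 j7 -1.27 F [-0.6  0.  -0.4] w 0.062
travel cm [-12.07  41.45   6.33]
turn -21.6
plates
px [495.5 279.1] area 612 ctr [ 0.5222 -0.4477] sz [0.046 0.079] longyaw 27.6
px [554.3 281.1] area 636 ctr [ 0.5201 -0.5886] sz [0.048 0.079] longyaw 82.2
plates
px [459.1 308.7] area 498 ctr [ 0.5212 -0.448 ] sz [0.049 0.084] longyaw 27.9
px [511.4 322.3] area 533 ctr [ 0.5218 -0.5876] sz [0.049 0.083] longyaw 82.5
```

View pics/w18.png

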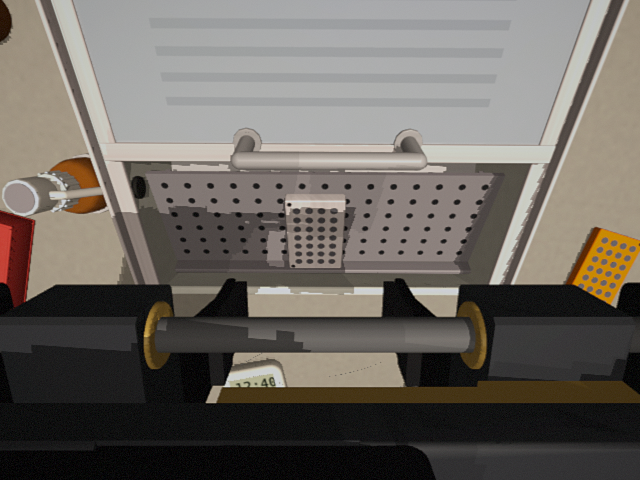

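View pics/s18.png

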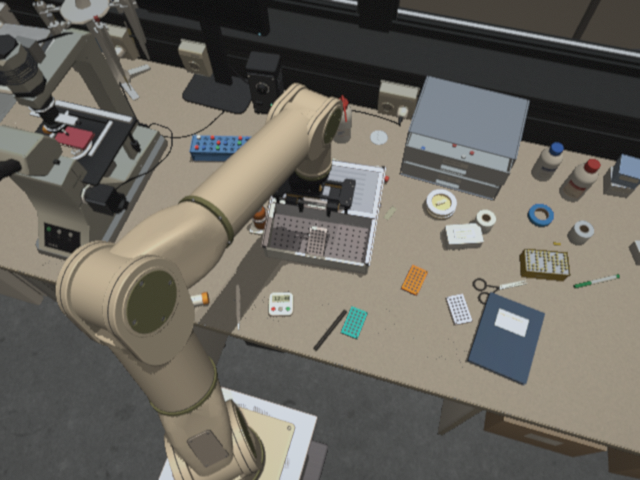

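```bash
python3 -m creep '{"travel":[[0,4,0],[-1,9,0],[-3,15,0],[-5,21,0],[-7,27,0],[-9,33,0],[-11,38,0],[-12,41.4,0],[-12,41.4,4],[-12,41.4,8],[-12,41.4,11],[-12,41.4,11.5]],"turn":[0,0,0,0,0,-5,-10,-15,-20,-21.8,-21.8,-21.8]}' 6.5
python3 -m creep '{"travel":[[0,0,0],[0,0,0]],"turn":[0,0]}' 6.5
python3 - <<'E'
from h import *
go([.522,-.448,-.016],-62.4);snap('wrist','w19')
E
```

```text
time: 34.88
position: [0.5202, -0.446, 0.0638]
eef_rot: [0.971, 0.238, -0.002, -0.002]
wrist_force: [-0.1, -0.5, 0.5]
gripper_width: 0.751
time: 35.12
position: [0.5223, -0.448, 0.0687]
eef_rot: [0.971, 0.238, 0.001, 0.001]
wrist_force: [0.0, -0.8, -0.1]
gripper_width: 0.75
t 35.12 pos [ 0.5223 -0.448   0.0687] jawyaw -62.4 j7 -0.13 F [ 0.  -0.8 -0.1] w 0.065
travel cm [-0.03 -0.03  8.47]
turn -0.0
```

View pics/w19.png

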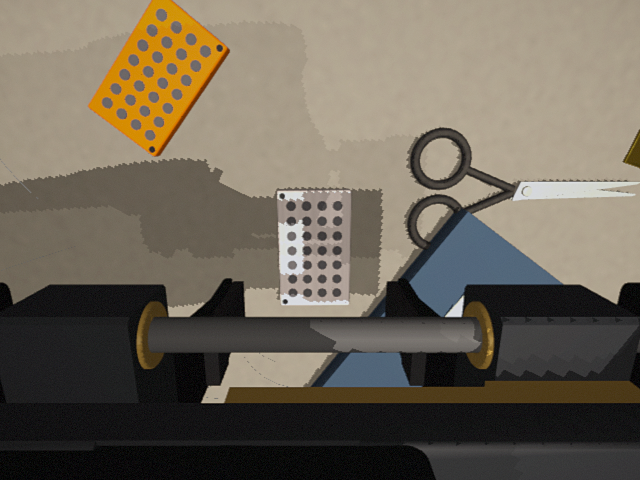

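```bash
python3 -m creep '{"travel":[[0,0,3],[0,0,6],[0,0,7.5],[0,0,8.4],[0,0,8.5],[0,0,8.5]],"turn":[0,0,0,0,0,0]}' 6.0
python3 -m creep '{"travel":[[0,0,0],[0,0,0],[0,0,0],[0,0,0],[0,0,0]],"turn":[0,0,0,0,0]}' 4
python3 -m creep '{"travel":[[0,0,-1],[0,0,-4],[0,0,-8],[0,0,-13],[0,0,-18],[0,0,-20],[0,0,-20]],"turn":[0,0,0,0,0,0,0]}' 4
python3 - <<'E'
from h import *
p=np.array([.602,-.109,.12])+[.006,.0006,0]
go(p,-84.2);snap('wrist','w20')
E
```

```text
time: 35.92
position: [0.5222, -0.4479, -0.0167]
eef_rot: [0.971, 0.239, 0.0, 0.0]
wrist_force: [-0.4, -0.3, -0.7]
gripper_width: 0.689
time: 36.55
position: [0.522, -0.4476, -0.0173]
eef_rot: [0.971, 0.239, 0.0, 0.0]
wrist_force: [-0.9, 1.0, 4.6]
gripper_width: 0.541
time: 37.42
position: [0.522, -0.4478, 0.183]
eef_rot: [0.971, 0.238, 0.001, 0.0]
wrist_force: [-0.9, -0.1, -1.6]
gripper_width: 0.548
t 37.42 pos [ 0.522  -0.4478  0.183 ] jawyaw -62.4 j7 -0.17 F [-0.9 -0.1 -1.6] w 0.048
travel cm [ 23.33 -26.1    6.29]
turn 21.8
```

View pics/w20.png

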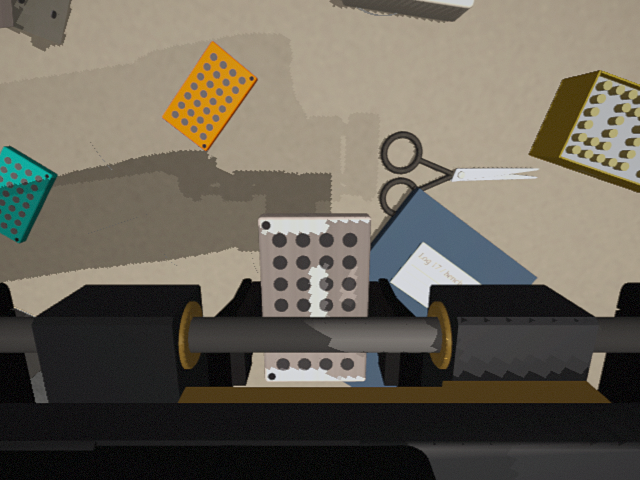

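```bash
python3 - <<'E'
from h import *
go([.6052,-.1005,.12],-84.2)
E
python3 -m creep '{"travel":[[1,-1,0],[4,-4,0],[7,-8,0],[11,-12,0],[15,-17,0],[19,-21,0],[22,-25,0],[23.2,-26.2,0],[23.2,-26.2,2],[23.2,-26.2,4],[23.2,-26.2,6.3],[23.2,-26.2,6.3]],"turn":[0,0,3,6,9,12,15,18,21,21.8,21.8,21.8]}' 4
python3 -m creep '{"travel":[[0,0,0],[0,0,0]],"turn":[0,0]}' 4
python3 - <<'E'
from h import *
go([.6052,-.1005,.055],-84.2);snap('wrist','w21')
E
```

```text
t 37.48 pos [ 0.5216 -0.4471  0.1812] jawyaw -62.4 j7 -0.17 F [ 0.3  0.7 -1.8] w 0.047
travel cm [ 23.47 -26.84   6.15]
turn 21.8
time: 38.98
position: [0.6042, -0.1073, 0.1167]
eef_rot: [0.999, 0.051, -0.002, -0.0]
wrist_force: [-0.6, 0.4, -0.1]
gripper_width: 0.545
time: 39.22
position: [0.6065, -0.1079, 0.1201]
eef_rot: [0.999, 0.051, 0.001, -0.0]
wrist_force: [-0.2, -0.3, -0.7]
gripper_width: 0.546
t 39.23 pos [ 0.6065 -0.1079  0.1201] jawyaw -84.2 j7 -1.08 F [-0.2 -0.3 -0.7] w 0.047
travel cm [-0.06 -0.75  6.51]
turn -0.0
```

View pics/w21.png

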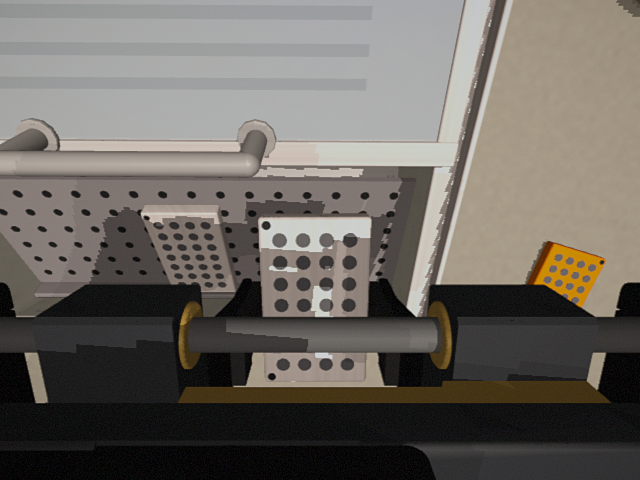

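```bash
python3 -m creep '{"travel":[[0,-0.6,2],[0,-0.6,4],[0,-0.6,5.5],[0,-0.6,6.4],[0,-0.6,6.4]],"turn":[0,0,0,0,0]}' 4
python3 -m creep '{"travel":[[0,0,0.3],[0,0,0.6],[0,0,0.6]],"turn":[0,0,0]}' 4
python3 -m creep '{"travel":[[0,0,0.3],[0,0,0.6],[0,0,0.6]],"turn":[0,0,0]}' 4
python3 -m creep '{"travel":[[0,0,0.3],[0,0,0.5],[0,0,0.5]],"turn":[0,0,0]}' 4
python3 -m creep '{"travel":[[0,0,0.3],[0,0,0.3]],"turn":[0,0]}' 4
python3 - <<'E'
from h import *
go();snap('wrist','w22')
E
```

```text
time: 39.9
position: [0.605, -0.102, 0.0546]
eef_rot: [0.999, 0.05, -0.001, 0.0]
wrist_force: [-0.2, -0.7, 0.1]
gripper_width: 0.541
time: 40.28
position: [0.6058, -0.102, 0.0499]
eef_rot: [0.999, 0.051, 0.0, -0.0]
wrist_force: [-0.9, -0.1, 4.4]
gripper_width: 0.543
time: 40.65
position: [0.6056, -0.1019, 0.0437]
eef_rot: [0.999, 0.051, 0.0, -0.0]
wrist_force: [-2.1, 0.4, 5.3]
gripper_width: 0.54
time: 41.02
position: [0.6059, -0.1019, 0.0387]
eef_rot: [0.999, 0.051, 0.0, 0.0]
wrist_force: [-0.4, -0.8, 3.9]
gripper_width: 0.544
time: 41.28
position: [0.6058, -0.1018, 0.0356]
eef_rot: [0.999, 0.051, 0.0, 0.0]
wrist_force: [0.1, 0.1, 5.3]
gripper_width: 0.546
t 41.27 pos [ 0.6058 -0.1018  0.0356] jawyaw -84.2 j7 -1.04 F [0.1 0.1 5.3] w 0.047
```

View pics/w22.png

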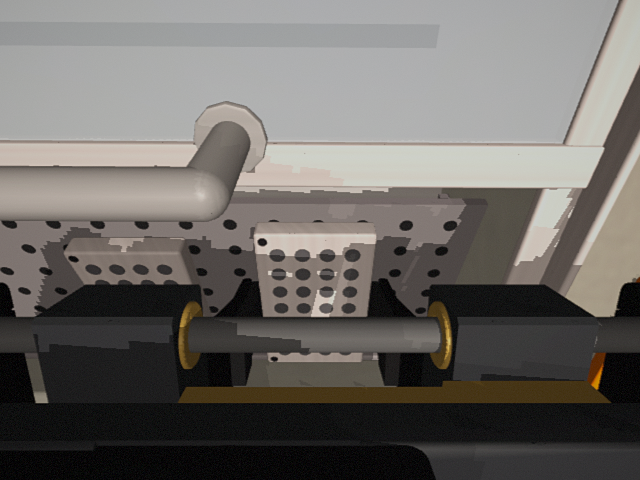

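```bash
python3 -m creep '{"travel":[[0,0,0.15],[0,0,0.25],[0,0,0.25]],"turn":[0,0,0]}' 4
python3 -m creep '{"travel":[[0,0,0],[0,0,0],[0,0,0],[0,0,0]],"turn":[0,0,0,0]}' 6.2
python3 -m creep '{"travel":[[0,0,-2],[0,0,-5],[0,0,-9],[0,0,-13],[0,0,-15],[0,0,-15]],"turn":[0,0,0,0,0,0]}' 6.2
python3 - <<'E'
from h import *
go();snap('wrist','w23');s=snap('side','s23');t=snap('top','t23')
E
```

```text
time: 41.7
position: [0.6057, -0.1018, 0.0331]
eef_rot: [0.999, 0.051, 0.0, -0.0]
wrist_force: [0.3, -0.7, 5.8]
gripper_width: 0.543
time: 42.2
position: [0.6053, -0.1017, 0.0327]
eef_rot: [0.999, 0.051, -0.0, -0.0]
wrist_force: [-0.6, -0.6, -0.9]
gripper_width: 0.708
time: 42.95
position: [0.6061, -0.102, 0.1843]
eef_rot: [0.999, 0.051, 0.001, -0.0]
wrist_force: [0.2, 0.3, -1.1]
gripper_width: 0.71
t 42.95 pos [ 0.6061 -0.102   0.1843] jawyaw -84.2 j7 -1.12 F [ 0.2  0.3 -1.1] w 0.062
```

View pics/w23.png

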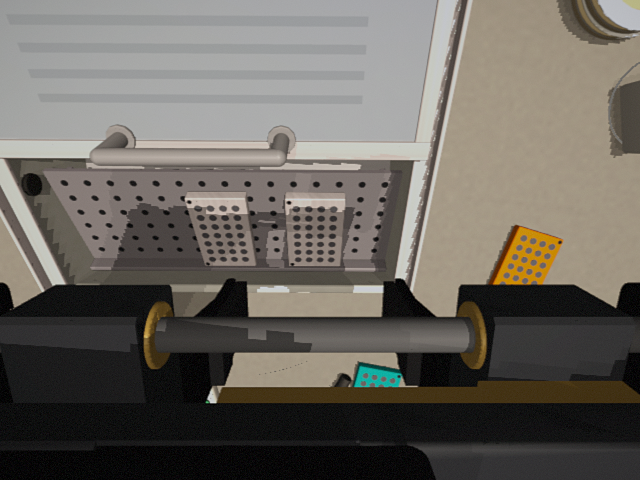

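View pics/t23.png

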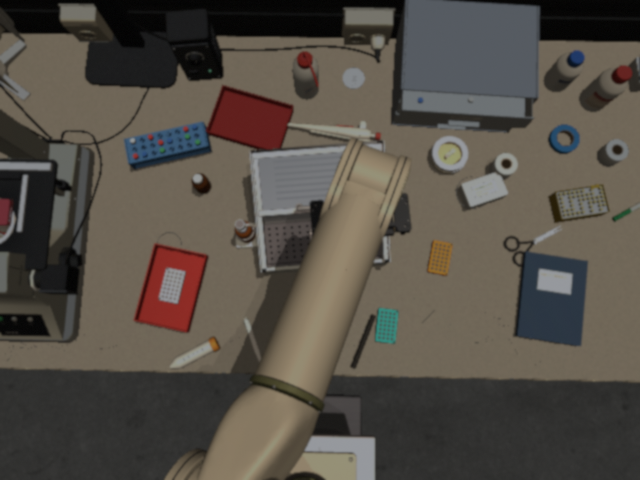

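```bash
python3 - <<'E'
from h import *
go([.6607,-.0222,.2],5.8)
E
python3 -m creep '{"travel":[[0,0,0],[1,-2,0],[2,-4,0],[3,-6,0],[4.7,-8.5,0],[4.7,-8.5,0],[4.7,-8.5,0],[4.7,-8.5,0],[4.7,-8.5,0],[4.7,-8.5,0],[4.7,-8.5,0],[4.7,-8.5,0]],"turn":[-10,-20,-30,-40,-50,-60,-70,-80,-90,-90,-90,-90]}' 2.8
python3 - <<'E'
from h import *
go([.6607,-.0222,.1225],5.8);snap('wrist','w24')
E
```

```text
t 43.10 pos [ 0.6047 -0.1015  0.1814] jawyaw -84.2 j7 -1.12 F [ 0.4 -0.4 -0.7] w 0.062
travel cm [ 6.37 -7.32 -1.87]
turn -90.0
time: 44.6
position: [0.6435, -0.0125, 0.1825]
eef_rot: [0.671, 0.741, -0.0, -0.0]
wrist_force: [1.2, 0.4, 0.1]
gripper_width: 0.324
t 44.60 pos [ 0.6435 -0.0125  0.1825] jawyaw 5.7 j7 0.20 F [1.2 0.4 0.1] w 0.028
travel cm [-1.14  1.62  6.  ]
turn -0.1
```

View pics/w24.png

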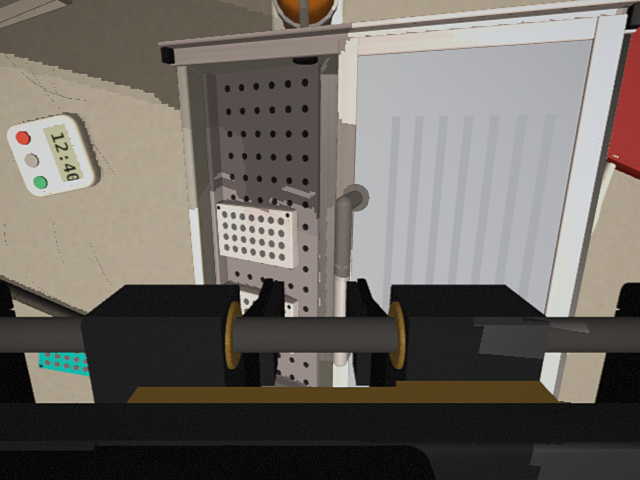

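```bash
python3 -m creep '{"travel":[[-1.1,1.6,0],[-1.1,1.6,0],[-1.1,1.6,3],[-1.1,1.6,5],[-1.1,1.6,6],[-1.1,1.6,6],[-1.1,1.6,6]],"turn":[0,0,0,0,0,0,0]}' 2.8
python3 - <<'E'
from h import *
go([.6607,-.0222,.1225],5.8)
E
python3 -m creep '{"travel":[[0,0,0],[0,0,0],[0,0,0],[0,0,0],[0,0,0]],"turn":[0,0,0,0,0]}' 0
```

```text
time: 45.52
position: [0.6611, -0.0219, 0.1238]
eef_rot: [0.67, 0.742, 0.0, 0.0]
wrist_force: [-0.0, 0.3, 0.3]
gripper_width: 0.321
t 45.52 pos [ 0.6611 -0.0219  0.1238] jawyaw 5.8 j7 0.24 F [-0.   0.3  0.3] w 0.028
travel cm [-0.03 -0.04  0.13]
turn -0.0
time: 46.15
position: [0.6607, -0.0218, 0.1231]
eef_rot: [0.67, 0.742, 0.0, 0.0]
wrist_force: [-1.0, 0.9, 4.0]
gripper_width: 0.099
```

```bash
python3 -m creep '{"travel":[[0,-1,0.4],[0,-2,0.76],[0,-3,1.12],[0,-4,1.49],[0,-5,1.85],[0,-6,2.21],[0,-7,2.58],[0,-8,2.94],[0,-9,3.31],[0,-10,3.67],[0,-10.6,3.9],[0,-10.6,3.9]],"turn":[0,0,0,0,0,0,0,0,0,0,0,0]}' 0
python3 -m creep '{"travel":[[0,-0.3,0.11],[0,-0.5,0.18],[0,-0.5,0.18]],"turn":[0,0,0]}' 0
python3 -m creep '{"travel":[[0,-0.3,0.11],[0,-0.3,0.11],[0,-0.3,0.11]],"turn":[0,0,0]}' 0
```

```text
time: 47.65
position: [0.5544, -0.032, 0.0841]
eef_rot: [0.67, 0.742, 0.0, -0.001]
wrist_force: [-4.0, 0.9, 7.9]
gripper_width: 0.103
time: 48.02
position: [0.5502, -0.0324, 0.0826]
eef_rot: [0.67, 0.742, 0.001, -0.0]
wrist_force: [-1.7, 1.4, 8.1]
gripper_width: 0.102
time: 48.4
position: [0.5472, -0.0327, 0.0815]
eef_rot: [0.67, 0.742, 0.001, -0.0]
wrist_force: [-1.8, 2.1, 8.0]
gripper_width: 0.103
```

```bash
for i in 1; do python3 -m creep '{"travel":[[0,-0.3,0.11],[0,-0.3,0.11],[0,-0.3,0.11]],"turn":[0,0,0]}' 0; python3 -m creep '{"travel":[[0,-0.3,0.11],[0,-0.3,0.11],[0,-0.3,0.11]],"turn":[0,0,0]}' 0;  python3 -m creep '{"travel":[[0,-0.3,0.11],[0,-0.3,0.11],[0,-0.3,0.11]],"turn":[0,0,0]}' 0; done
python3 - <<'E'
from h import *
go();snap('wrist','w25')
E
```

```text
time: 48.78
position: [0.5442, -0.033, 0.0804]
eef_rot: [0.67, 0.742, 0.001, -0.0]
wrist_force: [-2.8, 2.2, 8.6]
gripper_width: 0.104
time: 49.15
position: [0.5413, -0.0333, 0.0793]
eef_rot: [0.67, 0.742, 0.001, -0.0]
wrist_force: [-3.3, 1.4, 9.0]
gripper_width: 0.102
time: 49.52
position: [0.5392, -0.0335, 0.0785]
eef_rot: [0.67, 0.742, 0.001, 0.001]
wrist_force: [0.2, 2.4, 8.2]
gripper_width: 0.104
t 49.52 pos [ 0.5392 -0.0335  0.0785] jawyaw 5.8 j7 0.22 F [0.2 2.4 8.2] w 0.009
```

View pics/w25.png

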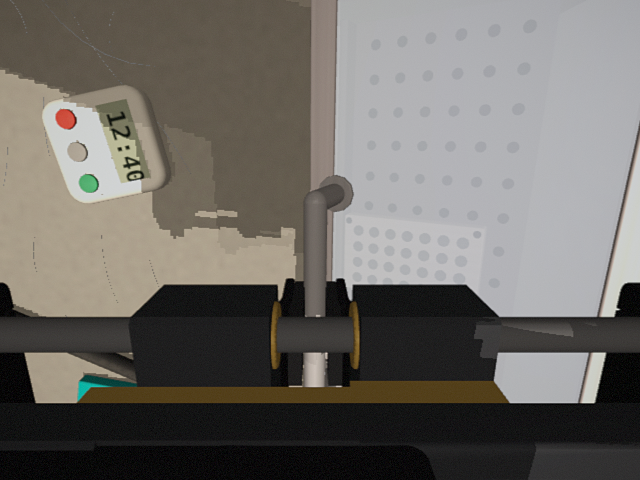

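```bash
python3 -m creep '{"travel":[[0,-0.3,0.11],[0,-0.4,0.14],[0,-0.4,0.14],[0,-0.4,0.14]],"turn":[0,0,0,0]}' 0
```

```text
time: 50.08
position: [0.5392, -0.0335, 0.0785]
eef_rot: [0.67, 0.742, 0.004, 0.004]
wrist_force: [14.1, 3.3, 2.2]
gripper_width: 0.102
```

```bash
python3 -m creep '{"travel":[[0,0,0],[0,0,0],[0,0,0],[0,0.3,-0.5],[0,0.3,-3],[0,0.3,-7],[0,0.3,-11],[0,0.3,-13],[0,0.3,-13]],"turn":[0,0,0,0,0,0,0,0,0]}' 2.8
python3 - <<'E'
from h import *
go([.6208,.154,.22]);snap('wrist','w26');snap('side','s26')
c=load('s26');cv2.imwrite('pics/s26z.png',cv2.resize(c['pixels'][145:275,230:400],None,fx=4.5,fy=4.5,interpolation=2))
E
```

```text
time: 51.2
position: [0.5381, -0.0344, 0.2076]
eef_rot: [0.67, 0.742, 0.001, 0.001]
wrist_force: [-0.2, 0.2, -0.7]
gripper_width: 0.319
t 51.20 pos [ 0.5381 -0.0344  0.2076] jawyaw 5.8 j7 0.15 F [-0.2  0.2 -0.7] w 0.028
travel cm [17.91 10.13 -1.2 ]
```

View pics/w26.png

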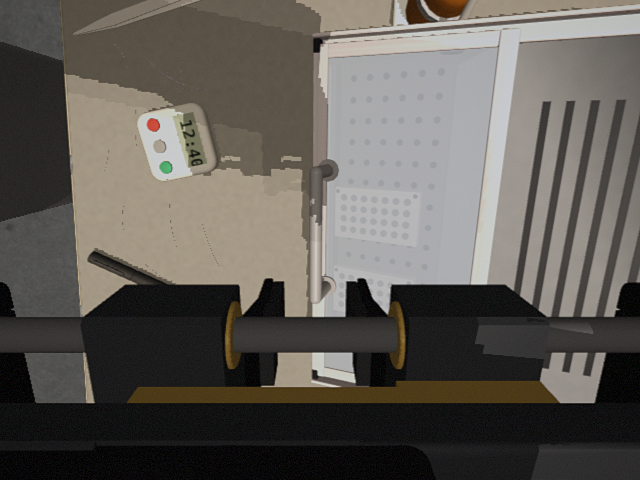

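View pics/s26z.png

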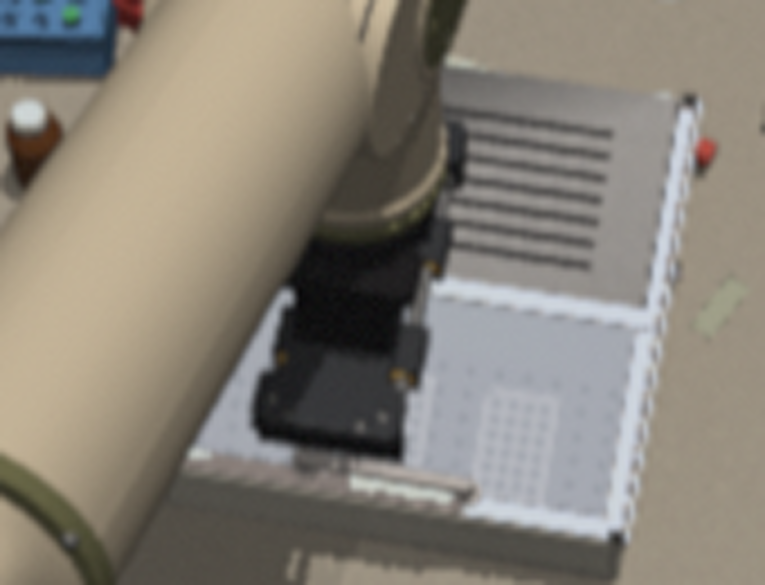

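```bash
python3 -m creep '{"travel":[[4,2.5,0],[8,5,0],[12,7.5,0],[16,10,0],[17.9,10.1,0],[17.9,10.1,0],[17.9,10.1,0],[17.9,10.1,0]],"turn":[0,0,0,0,0,0,0,0]}' 0
python3 - <<'E'
from h import *
go([.6208,.154,.13]);snap('wrist','w27');snap('side','s27');snap('top','t27')
c=load('s27');cv2.imwrite('pics/s27z.png',cv2.resize(c['pixels'][145:275,200:370],None,fx=4.5,fy=4.5,interpolation=2))
E
```

```text
time: 52.3
position: [0.6197, 0.1521, 0.2065]
eef_rot: [0.671, 0.741, 0.0, 0.0]
wrist_force: [0.6, -0.2, -0.1]
gripper_width: 0.006
t 52.30 pos [0.6197 0.1521 0.2065] jawyaw 5.7 j7 -0.09 F [ 0.6 -0.2 -0.1] w 0.001
travel cm [0.18 0.13 7.65]
```

View pics/w27.png

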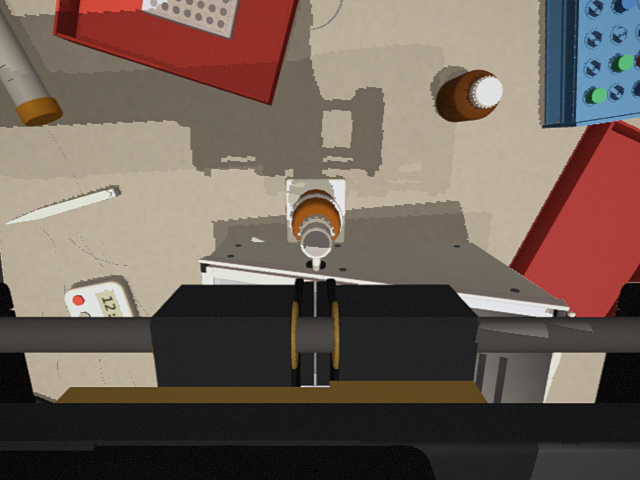

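View pics/s27z.png

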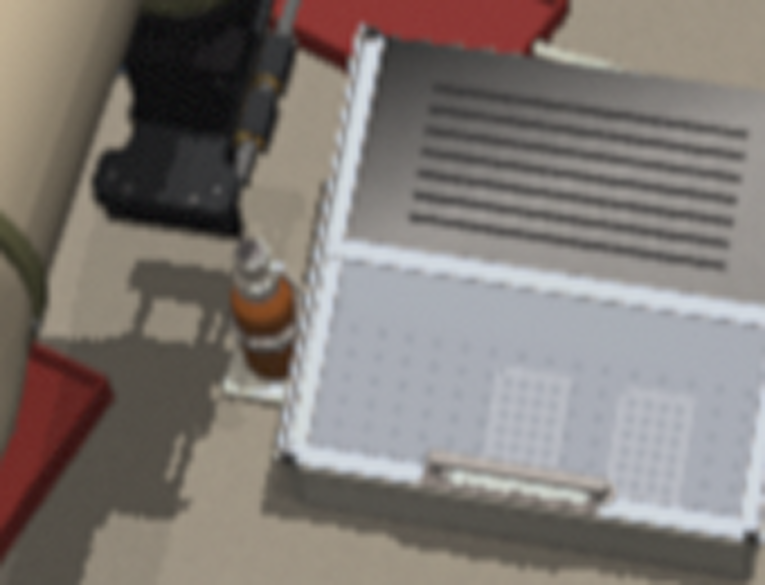

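Run:
```python
from h import *
w=load('w27');print(onz(w,317,238,.142),proj(w,[.6208,.154,.142]))
go([.6208,.154,.128])
```

```text
[0.62134733 0.15926117 0.142     ] [315.43175329 245.37456575]
t 52.45 pos [0.6197 0.1531 0.2066] jawyaw 5.7 j7 -0.09 F [0.7 0.2 0.2] w 0.000
travel cm [0.08 0.11 7.86]
```

```bash
python3 -m creep '{"travel":[[0.3,0.1,2],[0.3,0.1,5],[0.3,0.1,7],[0.3,0.1,7.8],[0.3,0.1,7.8]],"turn":[0,0,0,0,0]}' 0
python3 -m creep '{"travel":[[0,0,0.3],[0,0,0.6],[0,0,0.6]],"turn":[0,0,0]}' 0
python3 -m creep '{"travel":[[0,0,0.3],[0,0,0.3]],"turn":[0,0]}' 0
python3 - <<'E'
from h import *
go();snap('wrist','w28');snap('side','s28')
c=load('s28');cv2.imwrite('pics/s28z.png',cv2.resize(c['pixels'][145:275,200:370],None,fx=4.5,fy=4.5,interpolation=2))
E
```

```text
time: 53.08
position: [0.6203, 0.1569, 0.128]
eef_rot: [0.67, 0.742, -0.0, -0.0]
wrist_force: [-0.1, -0.2, 0.5]
gripper_width: 0.005
time: 53.45
position: [0.6204, 0.1571, 0.1223]
eef_rot: [0.67, 0.742, 0.0, -0.0]
wrist_force: [-1.0, 0.0, 0.2]
gripper_width: 0.005
time: 53.7
position: [0.6207, 0.1571, 0.1195]
eef_rot: [0.67, 0.742, 0.0, 0.0]
wrist_force: [-0.0, 0.6, 3.2]
gripper_width: 0.004
t 53.70 pos [0.6207 0.1571 0.1195] jawyaw 5.8 j7 -0.07 F [-0.   0.6  3.2] w 0.000
```

View pics/w28.png

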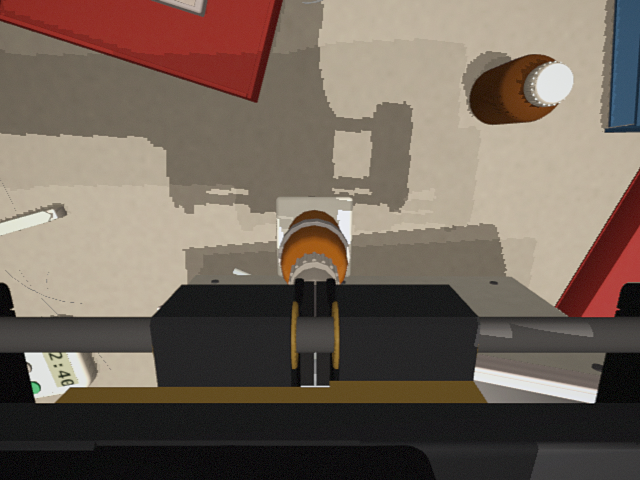

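View pics/s28z.png

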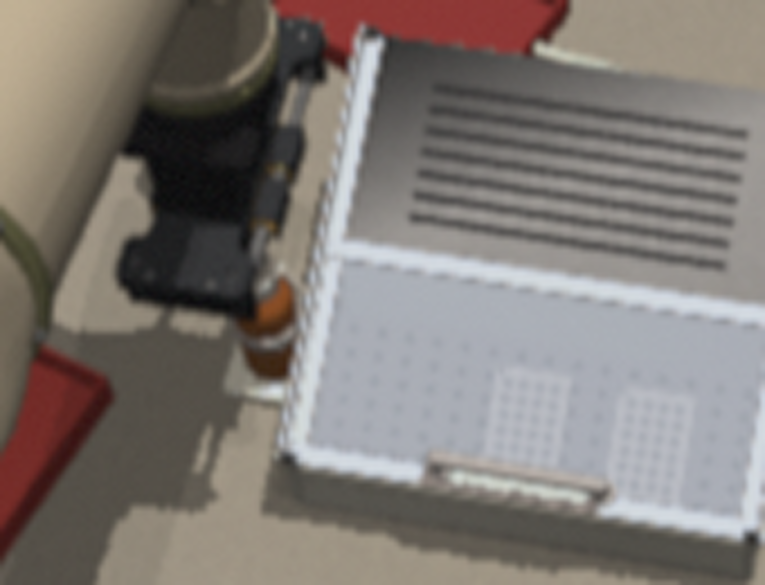

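```bash
python3 -m creep '{"travel":[[0,0,0.3],[0,0,0.6],[0,0,0.8],[0,0,0.8]],"turn":[0,0,0,0]}' 0
python3 -m creep '{"travel":[[0,0,0.2],[0,0,0.3],[0,0,0.3],[0,0,0.3]],"turn":[0,0,0,0]}' 0
```

```text
time: 54.3
position: [0.6208, 0.1572, 0.1128]
eef_rot: [0.67, 0.742, 0.001, 0.0]
wrist_force: [-5.5, -1.3, 15.5]
gripper_width: 0.006
time: 54.8
position: [0.621, 0.1572, 0.1125]
eef_rot: [0.671, 0.742, 0.002, 0.0]
wrist_force: [-14.1, -3.8, 36.6]
gripper_width: 0.007
```

```bash
python3 -m creep '{"travel":[[0,0,-0.4],[0,0,-1],[0,0,-2],[0,0,-5],[0,0,-9],[0,0,-13],[0,0,-13]],"turn":[0,0,0,0,0,0,0]}' 0
python3 -m creep '{"travel":[[4,-3,0],[8,-6,0],[12,-10,0],[16,-14,0],[20,-19,0],[24,-24,0],[28,-28,0],[32,-32,0],[32,-32,0],[32,-32,0]],"turn":[0,0,0,0,0,0,0,0,0,0]}' 0
python3 - <<'E'
from h import *
go()
w=snap('wrist','w29');t=snap('top','t29');s=snap('side','s29')
S=s['pixels'];cv2.imwrite('pics/s29z.png',cv2.resize(S[145:305,150:400],None,fx=3.2,fy=3.2,interpolation=2))
E
```

```text
time: 55.68
position: [0.6216, 0.1571, 0.2414]
eef_rot: [0.671, 0.742, 0.002, 0.001]
wrist_force: [-0.1, -0.4, -0.9]
gripper_width: 0.004
time: 56.92
position: [0.27, 0.4423, 0.2375]
eef_rot: [0.671, 0.742, -0.001, 0.0]
wrist_force: [0.0, -0.4, -0.1]
gripper_width: 0.005
t 56.92 pos [0.27   0.4423 0.2375] jawyaw 5.8 j7 -1.00 F [ 0.  -0.4 -0.1] w 0.000
```

View pics/s29z.png

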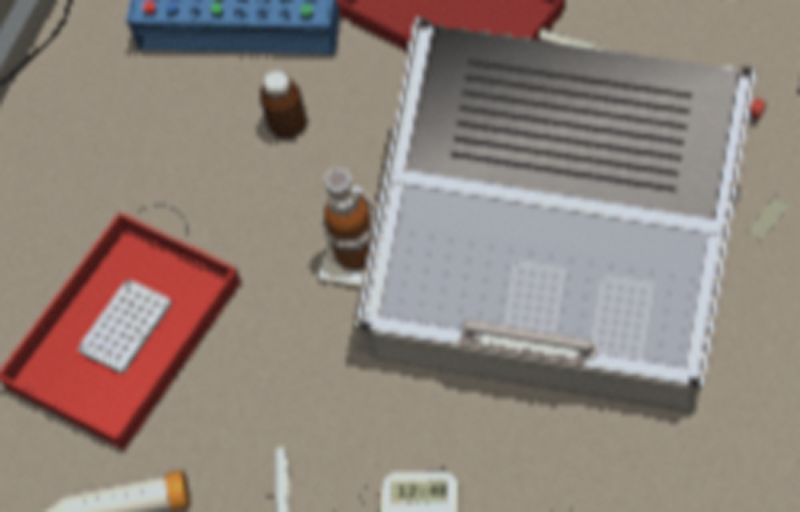

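View pics/t29.png

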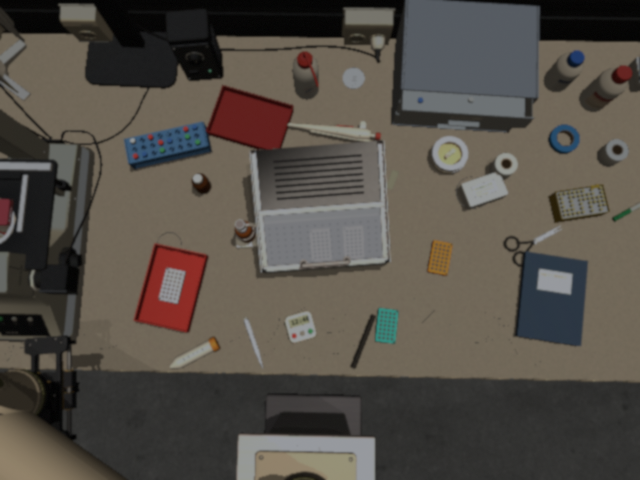

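Run:
```python
from h import *
for a,b,r in(('top0','t29',(212,250,225,258)),('side0','s29',(190,235,245,272))):
    A,B=load(a)['pixels'],load(b)['pixels'];y0,y1,x0,x1=r
    print('spray diff max/mean',cv2.absdiff(A[y0:y1,x0:x1],B[y0:y1,x0:x1]).max(),cv2.absdiff(A[y0:y1,x0:x1],B[y0:y1,x0:x1]).mean())
for a,b in(('top0','t29'),('side0','s29')):
    A,B=load(a)['pixels'],load(b)['pixels']
    r=(168,195,188,215) if a=='top0' else (162,190,226,250)
    print('small bottle diff',cv2.absdiff(A[r[0]:r[1],r[2]:r[3]],B[r[0]:r[1],r[2]:r[3]]).mean())
t,s=load('t29'),load('s29')
cv2.imwrite('pics/t29z.png',cv2.resize(t['pixels'][195:280,225:400],None,fx=4.5,fy=4.5,interpolation=2))
n=stage([0,0,1])-stage([0,0,0]);
```

```text
spray diff max/mean 4 0.3524720893141946
spray diff max/mean 5 1.483676268861454
small bottle diff 0.4380429812528578
small bottle diff 1.433531746031746
```

View pics/t29z.png

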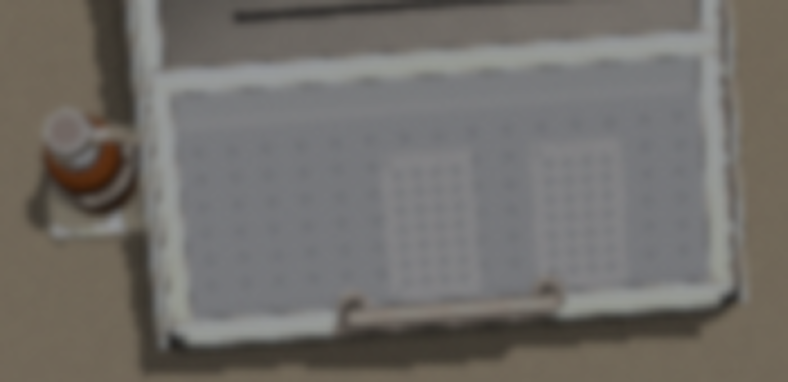

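Run:
```python
from rig import robot
print(robot.job_done())
```

```text
the job is handed in; nothing more can be done
None
```

The job is done and handed in, after about 57 s of the 210 s allowed. I opened the window and moved the one finished plate into the tray, flat on its floor. I then laid both fresh plates side by side on the stage, slid the window shut and pressed the spray head once. Only one finished plate and two fresh plates were there at the start.

**Last checks that passed:**
- **Window:** it moved 0.130 m from open to shut and then held against the closed stop, with both plates visible under the pane.
- **Spray head:** it went down about 8 mm and then stopped hard, with 37 N on the wrist. Afterwards it looked the same as at the start in both the top and side pictures, so it sprang back up.
- **Small brown bottle:** unchanged in both pictures.
- **Fresh plates:** both lie flat on the slope, lengthwise, with the lower short edge at the ledge. I judged this by eye from the pictures, not by a fresh measurement.

**What disagreed with the description:**
- **Fingertip height:** the fingertips were about 19 mm higher than the stated TCP. My first three tries to pinch the handle were too high: two closed on nothing and the third only caught its top, all without harm. I worked with that offset from then on.
- **Window at the start:** it was about 1 cm short of fully shut, so opening it ran into the open stop and the wrist force reached about 60 N. That push was through the fingers on the handle, and it is below the 120 N limit.
- **Cabinet position:** my first estimate was about 8 mm off in depth, so I took the stage position from where the finished plate had been lying.

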